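# Check stone slabs with the bench gauge and its hand probe

## Robot

A 7-joint arm with a two-finger parallel gripper is mounted at the origin on the work surface. World frame = base frame: x ahead of the robot, y to its left, z up, the work surface at z = 0. Lengths are in m, angles in rad, forces in N, time in s.
With the tool pointing down it reaches from about 0.425 to 0.875 m from the base axis. Payload 4.7 kg.
Tool frame: the origin (TCP) lies midway between the tips of the shut fingers; the grasp point (between the pads) lies 19 mm behind it; z points along the fingers, y is the line along which they close (so a half turn about z gives the same grasp; the last joint's range is limited). The gripper opens to 85 mm and grips with 20 to 120 N. Pads are 22 mm wide; open, the fingers measure 114 mm over their backs; the gripper's body (76 mm by 85 mm) begins 54 mm behind the grasp point. The pads swing forward as they close: fully open they stand 13 mm farther back than shut.
Start: joints at [1.301, 0.321, -0.07, 1.45, 0.023, 1.371, -0.057], TCP at [0.182, -0.624, 0.192] pointing down, gripper open.
Joint ranges: [-2.86, 2.86], [-0.3, 2.09], [-1.38, 1.24], [0.06, 2.45], [-1.56, 4.7], [0.09, 2.05], [-2.69, 2.69]. Speed limits (rad/s): [2.57, 2.57, 3.14, 3.14, 3.14, 3.14, 3.14].

## Interface

Orientations are given as a unit quaternion [x, y, z, w].
In Python, from bench import r gives the robot as it stands.
- The arm moves only by the tool move_arm, never from a script. Its argument "series" is a list of rows, each a list of 2 entries, a list of its own where there are three numbers: the shift along the world's x, y, z in mm, then the turn, a rotation vector about the world's x, y, z in rad. A call has 1 to 10 rows; each row shifts and turns the commanded pose from where the row before left it; what a row does not reach is not made up. A row lasts 1/8 s, in which the tool goes at most 62.5 mm and 10.7 degrees, less where a joint would pass 70% of its speed; a pose out of reach is approached as far as the arm can. A call is refused whole if a number of a shift passes 62.5 or a number of a turn 0.188, either way. A call with a gripper value outside its range is refused whole. "grip" is the finger opening in mm, from 0 to 85.4, set as the call begins (left out, the last holds). The fingers move at their own pace and stop on an object; the grip force is fixed at half the most. Time passes only in rows, so rows that do not move let the fingers close. It gives the time, the measured TCP pose, the force, the opening and the grip force at its end, in the units of the state.
- r.get_obs(): the state, without advancing time (a new reading comes with each control period).
- r.read_camera(name): name is "scene" or "side" or "wrist"; returns a dict with "img" (480x640x3 uint8, red, green, blue), "z_map" (480x640 float32, m along the optical axis (not along the pixel's ray), 0 where there is no reading), "fx", "fy", "cx", "cy" (pixels), "pose" (4x4, takes a point from camera to world coordinates). Camera axes: x right, y down, z forward; pixel columns grow to the right and rows downward; lengths in m; the calibration is good to about 2 mm. A picture is of the moment at which its call begins.
- r.close_job(): hands the job in; it is judged then, once.
The state is a dict: "clock": time; "joint_pos": joint angles; "qd": joint speeds; "effort": joint torques, N m; "tool_pos": TCP position; "tool_rot": TCP orientation; "wrist_force": force on the tool from outside, world axes, zero at the start; "wrist_torque": the same for the moment, N m; "opening": opening from 0.0 (shut) to 1.0 (fully open); "grasp_force": force on a finger pad.
Only numpy, scipy, OpenCV 4.12 (cv2) and the standard library are available. Lean on these libraries where they do the work, as an engineer would, in place of code of your own. Each camera call takes 0.05 s, during which the arm holds its last target. There are 200 camera calls.

## Task

Turn the gauge's dial from 0 to the number shown by the dots on the steel reference block that lies on the black mat, then take the probe and press its sprung tip gently on that block's round target, leaving the other two blocks alone. Next, with the dial still set, press the tip on the target of every stone slab on the bench, from the longest slab to the shortest, and last on the block on the mat again, each press held for about two seconds with the tip a few millimetres in. Then put the probe fully back in its holder, turn the dial back to 0, and leave the slabs flat, the block on its mat and the bottle, cup and tool case where they stand.

Things in the scene. Friction and masses are not known exactly. Their poses are not given: they have to be found in the camera images.
- dial_grip (a point): on the axis of the dial amid the top of the gauge (fixed white box 160 x 140 x 60 mm, marks on the robot's side), 91 mm above the bench at grip height. The grip is a grey bar 56 long (point x), 16 wide (y), from 18 mm below to 14 mm above this point, on a disc of 62 mm diameter. +x points to the white pointer line; the point turns with the dial (joint grows = yaw falls).
- range_dial (a joint): angle of the gauge's detented dial, rad, clockwise from above: 0 at the mark without dots (off), 0.5 at one dot (number 1), 1.0 at two dots (2), 1.5 at three dots (3); end stops at -0.06 and 1.56. It clicks into the nearest number when let go; turning takes under 0.15 N m.
- holder_top (a point): middle of the mouth of the upright 30 mm square hole, right through, in the fixed aluminium probe holder (70 x 70 x 80 mm high); 80 mm above the bench. A thin rubber skirt of 90 x 90 mm lies around its foot; the point's x and y run along the holder's sides.
- probe: hand probe, 160 g, upright in the holder at the start. Origin on its axis, at the underside of its steel collar (50 mm diameter, 8 thick), which rests on the holder's top; z up. Black square handle 26 x 26 mm (sides along x, y) from 8 to 76 mm above the origin; below the origin a shaft 22 mm in diameter, 40 long, then a cone and the sprung tip, ending 70 mm below.
- probe_tip (a point): end of the sprung tip of the probe (round, 9 mm diameter), 70 mm below the probe origin when not pressed
- plunger (a joint): how far the sprung tip is pushed into the probe, m: 0 free, 0.012 fully in; about 0.5 N to start, 500 N/m. A press counts from 1.5 N, so push it in by 0.004 to 0.009.
- mat: thin black rubber mat 90 (x) x 120 (y) mm, 2 mm high, fixed, at rest on the bench; origin at its centre. Exactly one reference block lies on it at the start, the other two lie clear of it to its left or right.
- ref1: steel reference block 50 (x) x 90 (y) x 20 mm high, 650 g, loose, with 1 black dot (13 mm) at its +y end: its number is 1. Origin on its top at the centre of its round target (24 mm, white with black rim and black centre), 20 mm above its foot; the middle of the block is 27 mm away towards +y.
- ref2: steel reference block 50 (x) x 90 (y) x 20 mm high, 650 g, loose, with 2 black dots (13 mm) at its +y end: its number is 2. Origin on its top at the centre of its round target (24 mm, white with black rim and black centre), 20 mm above its foot; the middle of the block is 27 mm away towards +y.
- ref3: steel reference block 50 (x) x 90 (y) x 20 mm high, 650 g, loose, with 3 black dots (13 mm) at its +y end: its number is 3. Origin on its top at the centre of its round target (24 mm, white with black rim and black centre), 20 mm above its foot; the middle of the block is 27 mm away towards +y.
- slab1: longest of the brown stone slabs, loose, 130 (x) x 50 (y) x 30 mm high; may be absent. Origin on its top at the centre of its round target (24 mm, white with black rim and black centre), 30 mm above its foot; the middle of the slab is 43 mm away towards -x.
- slab2: second longest of the brown stone slabs, loose, 108 (x) x 50 (y) x 26 mm high; may be absent. Origin on its top at the centre of its round target (24 mm, white with black rim and black centre), 26 mm above its foot; the middle of the slab is 32 mm away towards -x.
- slab3: third longest of the brown stone slabs, loose, 86 (x) x 50 (y) x 22 mm high; may be absent. Origin on its top at the centre of its round target (24 mm, white with black rim and black centre), 22 mm above its foot; the middle of the slab is 21 mm away towards -x.
- slab4: shortest of the brown stone slabs, loose, 64 (x) x 50 (y) x 18 mm high; may be absent. Origin on its top at the centre of its round target (24 mm, white with black rim and black centre), 18 mm above its foot; the middle of the slab is 10 mm away towards -x.
- bottle: bystander: water bottle, 60 mm diameter, 190 mm high, origin under its centre
- cup: bystander: white plastic cup, 70 mm diameter, 80 mm high
- toolcase: bystander: black and yellow tool case, 124 x 204 x 75 mm high

How it is judged:
By the outcome, as a careful person would: the job done as asked, in the order asked, and still so for the second after the job is handed in, with the robot touching nothing.
Of slab1, slab2, slab3, slab4 only 2 to 4 are there at a start; the rules pass over those that are not, and their reading is None.
At some moment in a run one of slab1, slab2, slab3, slab4 may be knocked a few centimetres aside while the robot is not near it.
It also fails if it takes over 210 s, if anything falls off the work surface, if the arm or the gripper's body presses on something with over 40 N, if the wrist force passes 120 N, or if a joint passes its speed limit or range.

## Working session

There is one attempt and no reset: what is moved stays moved. The work goes in short steps, Python scripts to look and compute and a tool call to move; the robot and the scene stay as the last step left them, time stands still between calls to the robot, and variables do not carry over. Pictures are saved under pics/ and viewed, at most 14 in all, crops included, and the job is handed in when it is done.

Besides the shell and the picture viewer there is one more tool, called after ">>>" as name([rows], argument=value, ...), one row to a line, values as JSON. move_arm: Moves the arm, as the interface text tells. Its arguments: {"type":"object","properties":{"series":{"type":"array"},"grip":{"type":"number"}},"required":["series"]}

```bash
ls; mkdir -p pics; python3 - <<'E'
from bench import r
import cv2,numpy as np,pickle
o=r.get_obs();print({k:np.round(v,3) for k,v in o.items()})
d={}
for n in ("scene","side"):
    c=r.read_camera(n);d[n]=c;cv2.imwrite(f"pics/{n}0.png",c["img"][:,:,::-1]);print(n,c["fx"],c["cx"],c["cy"],np.round(c["pose"],3).tolist())
pickle.dump(d,open("v0.pkl","wb"))
E
```

```text
pics
{'clock': np.float64(0.0), 'joint_pos': array([ 1.301,  0.322, -0.07 ,  1.452,  0.023,  1.371, -0.057]), 'qd': array([ 0.001, -0.001,  0.   ,  0.001,  0.   , -0.   ,  0.   ]), 'effort': array([-0.0000e+00, -4.9358e+01, -3.8300e-01, -3.1433e+01,  1.3000e-02,
        1.2000e-02,  0.0000e+00]), 'tool_pos': array([ 0.182, -0.623,  0.19 ]), 'tool_rot': array([ 0.99 ,  0.141, -0.   , -0.001]), 'wrist_force': array([0.68 , 0.451, 0.539]), 'wrist_torque': array([-0.002, -0.027, -0.031]), 'grasp_force': np.float64(0.0), 'opening': np.float64(1.004)}
scene 488.69545279395055 311.9377853009985 235.43109908960915 [[-0.607, 0.435, -0.665, 1.466], [0.795, 0.329, -0.51, 0.64], [-0.003, -0.838, -0.546, 0.765], [0.0, 0.0, 0.0, 1.0]]
side 461.4354970645862 314.4550223181016 243.479579500232 [[0.982, -0.122, 0.146, 0.491], [-0.19, -0.621, 0.76, -0.656], [-0.002, -0.774, -0.633, 0.658], [0.0, 0.0, 0.0, 1.0]]
```

View pics/scene0.png

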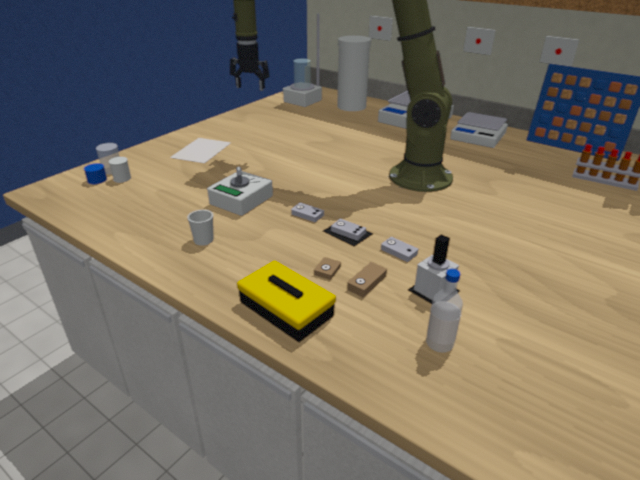

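View pics/side0.png

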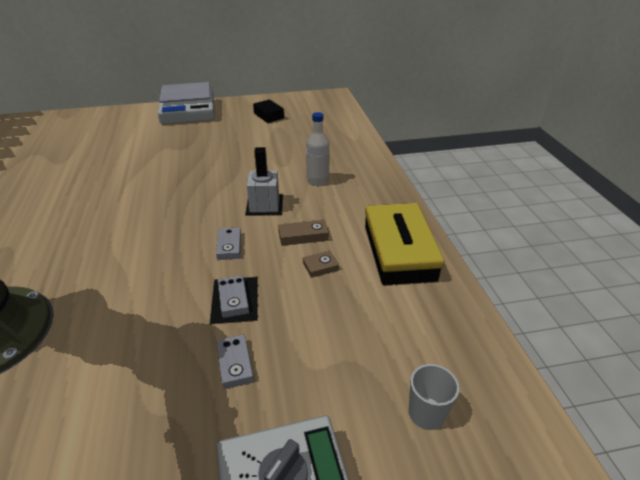

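The side view shows 3 dots on the mat block at (233,282), one block on either side of it, and two slabs at (303,232) and (321,264). The holder is at (263,190), the gauge at (280,460), the case at (402,240), the bottle at (318,155) and the cup at (433,395). I'll measure these next.

```bash
cat > h.py <<'E'
import numpy as np,cv2
def cloud(c):
    z=c["z_map"];v,u=np.mgrid[:480,:640]
    P=np.stack([(u-c["cx"])/c["fx"]*z,(v-c["cy"])/c["fy"]*z,z,np.ones_like(z)],-1)@np.array(c["pose"]).T
    P[z==0]=np.nan
    return P[...,:3]
def ray(c,uv,h):
    uv=np.atleast_2d(uv).astype(float);T=np.array(c["pose"])
    d=np.c_[(uv[:,0]-c["cx"])/c["fx"],(uv[:,1]-c["cy"])/c["fy"],np.ones(len(uv))]@T[:3,:3].T
    return (T[:3,3]+d*((h-T[2,3])/d[:,2])[:,None])[:,:2]
def rect(c,m,h):
    cs,_=cv2.findContours(m.astype(np.uint8),cv2.RETR_EXTERNAL,cv2.CHAIN_APPROX_NONE)
    k=max(cs,key=len)[:,0]
    (x,y),(a,b),t=cv2.minAreaRect((ray(c,k,h)*1000).astype(np.float32))
    if a<b:a,b,t=b,a,t+90
    return x,y,a,b,t   # long axis direction t deg
E
python3 - <<'E'
import pickle;from h import *
d=pickle.load(open("v0.pkl","rb"))
for n,c in d.items():
    P=cloud(c);X,Y,Z=P[...,0],P[...,1],P[...,2]
    ws=(X>.2)&(X<1.05)&(Y>-.8)&(Y<.6)
    L,N=cv2.connectedComponents((ws&(Z>.010)&(Z<.3)).astype(np.uint8))[::-1] if 0 else cv2.connectedComponents((ws&(Z>.010)&(Z<.3)).astype(np.uint8))[1],0
    print(n)
    for i in range(1,L.max()+1):
        m=L==i
        if m.sum()<60: continue
        h=np.nanpercentile(Z[m],95 if 0 else 90); top=m&(abs(Z-h)<.004)
        print(i,m.sum(),"h",np.round(h,4),"max",np.round(np.nanmax(Z[m]),3),"rgb",c["img"][m].mean(0).astype(int),"rect",np.round(rect(c,top,h),1) if top.sum()>10 else "", "px",np.round(np.argwhere(m).mean(0)[::-1]))
im=d["side"]["img"][215:395,190:350,::-1]; im2=d["scene"]["img"][160:300,180:460,::-1]
a=cv2.resize(im,None,fx=3,fy=3,interpolation=2);b=cv2.resize(im2,None,fx=2.85,fy=2.85,interpolation=2)
cv2.imwrite("pics/c1.png",a)
E
```

```text
scene
1 73 h 0.2976 max 0.3 rgb [36 39 48] rect [ 214.  -685.    29.    14.4   45.1] px [235.  77.]
5 1850 h 0.0681 max 0.107 rgb [122 128 124] rect [ 508.  -382.4   71.6   60.5   55.5] px [239. 191.]
10 308 h 0.0205 max 0.023 rgb [136 135 141] rect [ 455.2 -154.9   91.5   53.4   94.2] px [307. 211.]
11 701 h 0.0767 max 0.082 rgb [117 117 115] rect [ 739.1 -305.6   74.7   70.8   37.1] px [201. 225.]
12 366 h 0.0202 max 0.023 rgb [138 137 143] rect [460.2  -1.7  90.5  51.9  91.6] px [348. 228.]
13 3366 h 0.1535 max 0.192 rgb [108 108 110] rect [553.9 311.5  32.6  27.4 171.3] px [440. 294.]
14 424 h 0.0205 max 0.022 rgb [145 144 150] rect [461.  163.3  89.7  53.5  84.3] px [399. 247.]
15 335 h 0.0187 max 0.023 rgb [139 118  93] rect [646.4  59.   66.4  50.2  10.8] px [327. 266.]
16 4638 h 0.0649 max 0.077 rgb [140 126   5] rect [824.3  70.3 201.3 121.5  84.3] px [286. 299.]
17 712 h 0.0263 max 0.03 rgb [132 110  84] rect [627.4 167.1 109.9  51.7 179. ] px [366. 278.]
side
1 1307 h 0.1657 max 0.191 rgb [93 91 90] rect [700.  392.   22.8  22.4  78.8] px [317. 152.]
2 1450 h 0.1341 max 0.156 rgb [72 73 73] rect [548.  299.5  26.5  17.4   0.6] px [262. 184.]
3 4856 h 0.0647 max 0.077 rgb [112 102  39] rect [815.4  62.8 201.9 120.8  84.4] px [402. 243.]
4 874 h 0.0262 max 0.028 rgb [89 75 60] rect [620.3 161.3 107.3  53.6 178.9] px [303. 231.]
5 646 h 0.0202 max 0.023 rgb [109 109 114] rect [453.3 159.1  92.4  49.8  84.8] px [228. 242.]
6 547 h 0.0185 max 0.021 rgb [96 82 67] rect [638.8  53.8  64.   52.1  11. ] px [320. 262.]
7 921 h 0.0204 max 0.023 rgb [104 105 110] rect [453.   -5.7  90.8  49.3  92.3] px [232. 294.]
8 1385 h 0.0203 max 0.023 rgb [105 105 110] rect [ 447.1 -160.1   91.3   49.6   94.4] px [234. 360.]
9 2420 h 0.0782 max 0.082 rgb [89 91 90] rect [ 732.8 -307.1   71.1   68.    65.5] px [432. 394.]
10 6426 h 0.0951 max 0.107 rgb [ 98 107 102] rect [ 509.2 -388.2   45.7    3.4   46.3] px [283. 453.]
```

View pics/c1.png

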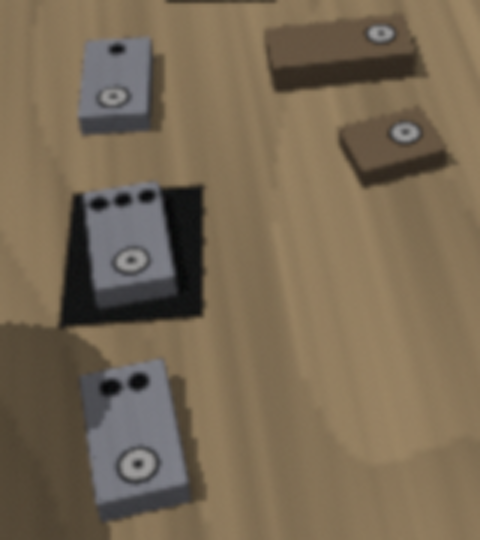

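The block on the mat has 3 dots, so I set the dial to 3. The slabs present are slab2 at about (0.625,0.165) and slab4 at about (0.642,0.056). The two cameras disagree by about 7 mm, so I'll use the wrist camera over the gauge.

>>> move_arm([
  [[38,26,15],[0,0,0]],
  [[38,26,15],[0,0,0]],
  [[38,26,15],[0,0,0]],
  [[38,26,15],[0,0,0]],
  [[38,26,10],[0,0,0]],
  [[38,26,10],[0,0,0]],
  [[38,26,10],[0,0,0]],
  [[10,26,10],[0,0,0]],
  [[0,26,10],[0,0,0]],
  [[0,0,0],[0,0,0]],
])

```text
clock: 1.35
tool_pos: [0.4585, -0.3882, 0.3031]
tool_rot: [0.99, 0.143, 0.001, 0.001]
wrist_force: [-0.0, 0.3, 0.2]
opening: 0.999
grasp_force: 0.0
```

```bash
python3 - <<'E'
from bench import r
import pickle;from h import *
o=r.get_obs();print(o["tool_pos"],o["tool_rot"],o["joint_pos"])
c=r.read_camera("wrist");c["obs"]=o;pickle.dump(c,open("w1.pkl","wb"));cv2.imwrite("pics/w1.png",c["img"][:,:,::-1])
print(c["fx"],c["cx"],c["cy"],np.round(c["pose"],3).tolist())
P=cloud(c);Z=P[...,2]
for lo,hi,h in ((.052,.068,.06),(.099,.112,.105)):
    m=(Z>lo)&(Z<hi);L=cv2.connectedComponentsWithStats(m.astype(np.uint8));k=1+np.argmax(L[2][1:,4])
    mm=L[1]==k;print(h,mm.sum(),np.nanmedian(Z[mm]),np.round(rect(c,mm,np.nanmedian(Z[mm])),1),L[2][k])
E
```

```text
[ 0.45853757 -0.38816879  0.30308638] [9.89760344e-01 1.42735784e-01 6.45867349e-04 7.34788904e-04] [ 0.88972766  0.1987512  -0.2766593   1.38860147  0.05413275  1.55967564
 -0.66659485]
332.4556019719635 322.3079508299542 242.14947026195165 [[0.282, -0.923, -0.263, 0.525], [-0.959, -0.271, -0.078, -0.368], [0.001, 0.274, -0.962, 0.486], [0.0, 0.0, 0.0, 1.0]]
0.06 12087 0.06087860514864124 [ 501.3 -384.9  157.7  138.     3.5] [  266    92   133   149 12087]
0.105 700 0.10551646332186554 [ 501.2 -385.    55.3   15.9   46.4] [314 149  34  49 700]
```

View pics/w1.png

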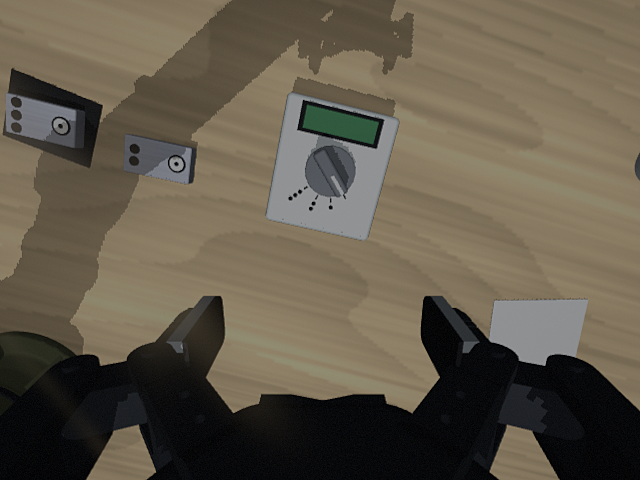

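The wrist view shows the gauge at (332,166). The pointer faces the no-dot mark, lower right at (340,190), with the dots running clockwise to the left. The sizes measure 158x138 mm and 55x16 mm, as given. The dial is at (501,-385) with the bar at 46.4°.

>>> move_arm([
  [[7,0.5,-20],[0,0,0.0875]],
  [[7,0.5,-20],[0,0,0.0875]],
  [[7,0.5,-20],[0,0,0.0875]],
  [[7,0.5,-20],[0,0,0.0875]],
  [[7,0.6,-20],[0,0,0.0875]],
  [[7.7,0.6,-20],[0,0,0.0855]],
  [[0,0,-20],[0,0,0]],
  [[0,0,0],[0,0,0]],
])

```text
clock: 2.4
tool_pos: [0.4983, -0.3872, 0.1591]
tool_rot: [0.92, 0.391, -0.001, -0.002]
wrist_force: [0.0, -0.5, -0.1]
opening: 1.002
grasp_force: 0.0
```

```bash
cat >> h.py <<'E'
def st(o):
    q=o["tool_rot"];from scipy.spatial.transform import Rotation as R
    M=R.from_quat(q).as_matrix()
    return "t %.2f tcp %s yawx %.1f tilt %s j %s"%(o["clock"],np.round(np.array(o["tool_pos"])*1000,1),np.degrees(np.arctan2(M[1,0],M[0,0])),np.round(M[:2,2],4),np.round(o["joint_pos"],2))
E
python3 -c "
from bench import r;from h import *
print(st(r.get_obs()))"
```

```text
t 2.40 tcp [ 498.3 -387.2  159.1] yawx 46.0 tilt [-0.0039  0.0021] j [ 0.89  0.32 -0.34  1.53  0.11  1.31 -0.23]
```

>>> move_arm([
  [[1.5,1,-20],[0,0,0.006]],
  [[1.4,1.2,-20],[0,0,0]],
  [[0,0,-20],[0,0,0]],
  [[0,0,-17],[0,0,0]],
  [[0,0,0],[0,0,0]],
  [[0,0,0],[0,0,0]],
])

```text
clock: 3.15
tool_pos: [0.504, -0.3849, 0.085]
tool_rot: [0.919, 0.395, 0.0, 0.0]
wrist_force: [1.9, 0.3, 0.8]
opening: 1.0
grasp_force: 0.0
```

>>> move_arm([
  [[0,0,0],[0,0,0]],
  [[0,0,0],[0,0,0]],
  [[0,0,0],[0,0,0]],
  [[0,0,0],[0,0,0]],
  [[0,0,0],[0,0,0]],
  [[0,0,0],[0,0,0]],
  [[0,0,0],[0,0,0]],
  [[0,0,0],[0,0,0]],
], grip=8)

```text
clock: 4.15
tool_pos: [0.5035, -0.3846, 0.0845]
tool_rot: [0.919, 0.395, -0.0, -0.0]
wrist_force: [0.4, -0.4, 0.3]
opening: 0.096
grasp_force: 0.0
```

```bash
python3 -c "
from bench import r;from h import *
o=r.get_obs();print(st(o),o['wrist_torque'])"
```

```text
t 4.15 tcp [ 503.5 -384.6   84.5] yawx 46.6 tilt [-0. -0.] j [ 0.88  0.38 -0.34  1.61  0.13  1.17 -0.24] [-0.01313978  0.02152915  0.0528944 ]
```

The fingers closed to 8 mm, which is less than the 16 mm bar, and there is no force. I'll look.

```bash
python3 - <<'E'
from bench import r
from h import *
a=r.read_camera("wrist")["img"][:,:,::-1];b=r.read_camera("scene")["img"][60:240,140:340,::-1]
cv2.imwrite("pics/g1.png",np.hstack([cv2.resize(a[:,150:500],(350,480)),cv2.resize(b,(445,480)[0:1]+(400,)) if 0 else cv2.resize(b,(445,480))]))
E
```

```text
(no output)
```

View pics/g1.png

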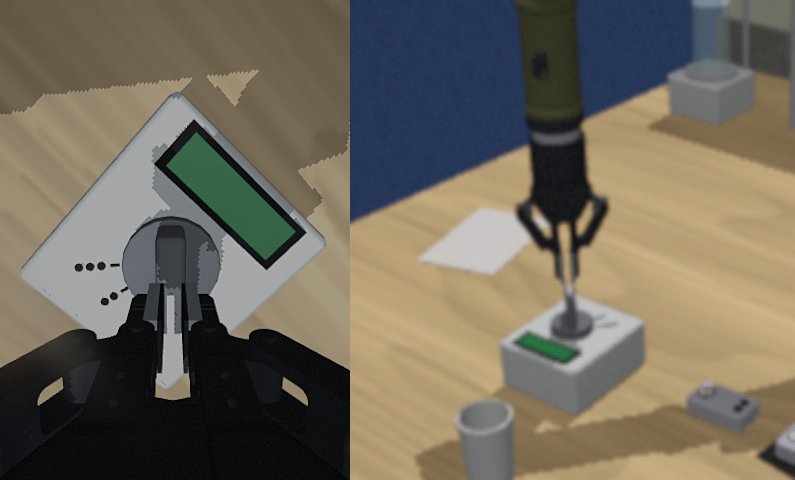

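```bash
python3 - <<'E'
from bench import r
from h import *
o=r.get_obs();c=r.read_camera("wrist");T=np.linalg.inv(c["pose"])
print(np.round(c["pose"],3).tolist())
def pj(p):
    q=T[:3,:3]@p+T[:3,3];return np.round([c["fx"]*q[0]/q[2]+c["cx"],c["fy"]*q[1]/q[2]+c["cy"],q[2]],3)
t=np.array(o["tool_pos"]);print("tcp",pj(t),"grasp",pj(t+[0,0,.019]))
d=np.array([np.cos(np.radians(46.4)),np.sin(np.radians(46.4)),0])
for k in(-.028,0,.028):print("bar",k,pj(np.array([.5012,-.385,.105])+k*d))
P=cloud(c)
for v in range(200,400,12):print(v,np.round(P[v,300:345:5,2]*1000).tolist())
E
```

```text
[[0.726, -0.661, -0.19, 0.552], [-0.688, -0.698, -0.199, -0.334], [-0.001, 0.275, -0.962, 0.268], [0.0, 0.0, 0.0, 1.0]]
tcp [3.22641e+02 2.71429e+02 1.95000e-01] grasp [3.22647e+02 2.84260e+02 1.77000e-01]
bar -0.028 [3.19849e+02 3.35459e+02 1.84000e-01]
bar 0 [3.19857e+02 2.88697e+02 1.76000e-01]
bar 0.028 [3.19865e+02 2.37662e+02 1.68000e-01]
200 [60.0, 60.0, 60.0, 60.0, 61.0, 61.0, 61.0, 61.0, 62.0]
212 [61.0, 60.0, 61.0, 62.0, 61.0, 61.0, 60.0, 61.0, 60.0]
224 [72.0, 73.0, 73.0, 74.0, 74.0, 73.0, 74.0, 74.0, 73.0]
236 [74.0, 74.0, 101.0, 103.0, 102.0, 103.0, 101.0, 74.0, 74.0]
248 [73.0, 103.0, 107.0, 106.0, 106.0, 106.0, 105.0, 103.0, 74.0]
260 [75.0, 74.0, 105.0, 106.0, 106.0, 105.0, 106.0, 103.0, 73.0]
272 [73.0, 74.0, 105.0, 106.0, 105.0, 105.0, 106.0, 103.0, nan]
284 [130.0, 129.0, 130.0, 105.0, 106.0, 106.0, 105.0, 129.0, 129.0]
296 [142.0, 142.0, 142.0, 107.0, 106.0, 106.0, 105.0, 143.0, 141.0]
308 [153.0, 152.0, 153.0, 106.0, 107.0, 106.0, 106.0, 152.0, 153.0]
320 [162.0, 162.0, 162.0, 107.0, 109.0, 106.0, 105.0, 161.0, 162.0]
332 [172.0, 163.0, 161.0, 106.0, 106.0, 105.0, 106.0, 162.0, nan]
344 [179.0, 170.0, 162.0, 60.0, 61.0, 61.0, 61.0, 162.0, 171.0]
356 [184.0, 171.0, 162.0, 60.0, 61.0, 61.0, 61.0, 162.0, 172.0]
368 [187.0, 172.0, 163.0, 61.0, 60.0, 62.0, 61.0, 162.0, 171.0]
380 [188.0, 172.0, 60.0, 61.0, 61.0, 59.0, 1.0, 0.0, 172.0]
392 [188.0, 172.0, -0.0, 1.0, 1.0, 1.0, 0.0, 1.0, 172.0]
```

```bash
python3 - <<'E'
from bench import r
from h import *
import pickle
d=pickle.load(open("v0.pkl","rb"))["scene"];P=cloud(d)
m=(abs(P[...,0]-.182)<.09)&(abs(P[...,1]+.624)<.09)&(P[...,2]>.12)
print("start finger min z",np.sort(P[m][:,2])[:12].round(3), P[m][P[m][:,2].argsort()[:6]].round(3).tolist())
c=r.read_camera("scene");P=cloud(c);t=r.get_obs()["tool_pos"]
m=(abs(P[...,0]-t[0])<.06)&(abs(P[...,1]-t[1])<.06)&(P[...,2]>.07)&(P[...,2]<.25)
for z in np.arange(.07,.2,.01):
    k=m&(P[...,2]>=z)&(P[...,2]<z+.01);print(z.round(2),k.sum(),c["img"][k].mean(0).round() if k.any() else "",P[k].mean(0).round(3) if k.any() else"")
c=r.read_camera("wrist");P=cloud(c);img=c["img"];M=img.max(-1)
k=(P[...,2]>.11)&(P[...,2]<.17);v,u=np.nonzero(k);i=P[k][:,2].argsort()[:400:25];print(np.c_[u[i],v[i],P[k][i]*1000-np.r_[t[:2],0]*1000].round())
E
```

```text
start finger min z [0.24  0.242 0.242 0.243 0.244 0.244 0.244 0.244 0.245 0.246 0.247 0.247] [[0.187, -0.673, 0.24], [0.194, -0.671, 0.242], [0.174, -0.58, 0.242], [0.166, -0.583, 0.243], [0.203, -0.667, 0.244], [0.184, -0.58, 0.244]]
0.07 86 [92. 93. 98.] [ 0.51  -0.38   0.072]
0.08 14 [63. 64. 68.] [ 0.521 -0.368  0.085]
0.09 15 [69. 71. 74.] [ 0.522 -0.368  0.094]
0.1 42 [114. 113. 112.] [ 0.507 -0.384  0.103]
0.11 0  
0.12 6 [126. 111.  92.] [ 0.512 -0.38   0.126]
0.13 27 [98. 87. 75.] [ 0.512 -0.382  0.135]
0.14 29 [99. 90. 78.] [ 0.511 -0.381  0.144]
0.15 31 [95. 87. 75.] [ 0.513 -0.381  0.155]
0.16 37 [70. 62. 51.] [ 0.511 -0.379  0.165]
0.17 78 [51. 46. 40.] [ 0.511 -0.381  0.175]
0.18 63 [62. 56. 49.] [ 0.512 -0.38   0.185]
0.19 76 [70. 64. 55.] [ 0.514 -0.379  0.195]
[[314. 302.  -3.   3. 124.]
 [331. 317.  -2.  -8. 126.]
 [332. 284.  11.   5. 129.]
 [335. 285.  12.   4. 130.]
 [308. 285.   3.  13. 131.]
 [297. 294.  -3.  13. 132.]
 [336. 286.  12.   4. 132.]
 [287. 296.  -7.  16. 133.]
 [344. 287.  15.   2. 133.]
 [289. 296.  -6.  15. 134.]
 [346. 288.  15.   1. 134.]
 [304. 289.   2.  14. 135.]
 [283. 298.  -8.  17. 135.]
 [337. 288.  13.   4. 136.]
 [332. 289.  11.   6. 136.]
 [303. 290.   2.  14. 136.]]
```

The depth map puts the fingertips about 37 mm above the reported TCP, both at the start and now. The reported z is therefore about 37 mm too low, and I'll allow for that from here on. Next I open, go 40 mm lower and re-grip.

>>> move_arm([
  [[0,0,0],[0,0,0]],
  [[0,0,0],[0,0,0]],
  [[0,0,0],[0,0,0]],
  [[0,0,0],[0,0,0]],
  [[0,0,0],[0,0,0]],
  [[-1,0,-15],[0,0,0]],
  [[-1,0,-15],[0,0,0]],
  [[0,0,-10],[0,0,0]],
  [[0,0,0],[0,0,0]],
], grip=60)

```text
clock: 5.52
tool_pos: [0.5006, -0.384, 0.0429]
tool_rot: [0.919, 0.395, -0.001, -0.001]
wrist_force: [0.6, 0.2, 0.0]
opening: 0.7
grasp_force: 0.0
```

>>> move_arm([
  [[0,0,0],[0,0,0]],
  [[0,0,0],[0,0,0]],
  [[0,0,0],[0,0,0]],
  [[0,0,0],[0,0,0]],
  [[0,0,0],[0,0,0]],
  [[0,0,0],[0,0,0]],
  [[0,0,0],[0,0,0]],
], grip=8)

```text
clock: 6.4
tool_pos: [0.502, -0.3849, 0.0454]
tool_rot: [0.919, 0.395, 0.0, 0.001]
wrist_force: [-1.1, 1.5, 5.8]
opening: 0.172
grasp_force: 59.7
```

Gripped, so I turn clockwise by 1.5 rad.

>>> move_arm([
  [[0,0,0],[0,0,-0.15]],
  [[0,0,0],[0,0,-0.15]],
  [[0,0,0],[0,0,-0.15]],
  [[0,0,0],[0,0,-0.15]],
  [[0,0,0],[0,0,-0.15]],
  [[0,0,0],[0,0,-0.15]],
  [[0,0,0],[0,0,-0.15]],
  [[0,0,0],[0,0,-0.15]],
  [[0,0,0],[0,0,-0.15]],
  [[0,0,0],[0,0,-0.15]],
])

```text
clock: 7.65
tool_pos: [0.502, -0.3861, 0.0454]
tool_rot: [0.941, -0.339, 0.001, 0.001]
wrist_force: [0.0, -0.1, 4.5]
opening: 0.176
grasp_force: 59.6
```

```bash
python3 -c "
from bench import r;from h import *
o=r.get_obs();print(st(o),o['wrist_torque'])"
```

```text
t 7.65 tcp [ 502.  -386.1   45.4] yawx -39.7 tilt [ 0.0013 -0.0024] j [ 0.68  0.39 -0.08  1.66  0.04  1.09 -1.68] [-0.18070134  0.03035814  0.08728175]
```

Rotated 86.3°. I release, lift and turn the camera forward, heading for the slabs and holder.

>>> move_arm([
  [[0,0,0],[0,0,0]],
  [[0,0,0],[0,0,0]],
  [[0,0,0],[0,0,0]],
  [[0,0,0],[0,0,0]],
  [[0,0,15],[0,0,0]],
  [[0,0,25],[0,0,0]],
  [[0,0,40],[0,0,0]],
  [[0,0,40],[0,0,0]],
  [[0,0,40],[0,0,0]],
  [[0,0,40],[0,0,0.1]],
], grip=60)

```text
clock: 8.9
tool_pos: [0.5016, -0.3846, 0.2473]
tool_rot: [0.958, -0.288, 0.001, 0.0]
wrist_force: [0.1, -0.5, -0.5]
opening: 0.708
grasp_force: 0.0
```

>>> move_arm([
  [[-4,48,20],[0,0,0.1]],
  [[-4,48,20],[0,0,0.1]],
  [[-4,48,10],[0,0,0.1]],
  [[-4,48,0],[0,0,0.1]],
  [[-4,48,0],[0,0,0.1]],
  [[-4,48,0],[0,0,0.1]],
  [[-4,48,0],[0,0,0]],
  [[-4,48,0],[0,0,0]],
  [[-4,48,0],[0,0,0]],
  [[-4,48,0],[0,0,0]],
])

```text
clock: 10.15
tool_pos: [0.4613, 0.097, 0.296]
tool_rot: [1.0, 0.007, 0.001, 0.0]
wrist_force: [0.6, 0.3, 0.1]
opening: 0.703
grasp_force: 0.0
```

```bash
cat >> h.py <<'E'
def comps(c,lo=.010,hi=.3):
    P=cloud(c);X,Y,Z=P[...,0],P[...,1],P[...,2]
    ws=(X>.25)&(X<1.05)&(Y>-.8)&(Y<.6)&(Z>lo)&(Z<hi)
    L=cv2.connectedComponents(ws.astype(np.uint8))[1]
    for i in range(1,L.max()+1):
        m=L==i
        if m.sum()<80: continue
        h=np.nanpercentile(Z[m],80); top=m&(abs(Z-h)<.004)
        print(i,m.sum(),"h",np.round(h,4),"max",np.round(np.nanmax(Z[m]),3),"rgb",c["img"][m].mean(0).astype(int),"rect",np.round(rect(c,top,h),1) if top.sum()>10 else "","px",np.round(np.argwhere(m).mean(0)[::-1]))
def targets(c,h,box):
    "white ring discs: centres of bright blobs in world box (mm) at height h"
    hsv=cv2.cvtColor(c["img"],cv2.COLOR_RGB2HSV);P=cloud(c)*1000
    b=(P[...,0]>box[0])&(P[...,0]<box[1])&(P[...,1]>box[2])&(P[...,1]<box[3])&(P[...,2]>10)
    g=c["img"].min(-1);m=(b&(g>np.nanpercentile(g[b],50)+45)).astype(np.uint8)
    n,L,s,ce=cv2.connectedComponentsWithStats(m)
    for i in range(1,n):
        if s[i,4]>15:
            k=cv2.findContours((L==i).astype(np.uint8),0,1)[0][0][:,0]
            (u,v),(a,b2),_=cv2.minAreaRect(k.astype(np.float32))
            print("  target",ray(c,(u,v),h)[0]*1000,"px",(round(u,1),round(v,1)),s[i,2:])
E
python3 - <<'E'
from bench import r
import pickle;from h import *
o=r.get_obs();print(st(o))
c=r.read_camera("wrist");pickle.dump(c,open("w2.pkl","wb"));cv2.imwrite("pics/w2.png",c["img"][:,:,::-1])
comps(c)
E
```

```text
t 10.15 tcp [461.3  97.  296. ] yawx 0.7 tilt [ 0.0023 -0.0008] j [ 0.32 -0.09 -0.54  1.68 -0.04  1.53 -1.77]
1 1313 h 0.0643 max 0.088 rgb [84 83 81] rect [674.2 391.7  34.3   7.3 104.6] px [70. 10.]
2 3993 h 0.0275 max 0.031 rgb [106  94  79] rect [620.6 166.3 107.5  49.2 179.1] px [269.  70.]
3 2326 h 0.0195 max 0.023 rgb [91 81 70] rect [638.9  58.4  63.8  49.9  10.2] px [355.  57.]
4 6093 h 0.1321 max 0.159 rgb [89 91 93] rect [547.2 300.6  25.6   6.5 173.2] px [138. 129.]
5 2374 h 0.0379 max 0.057 rgb [58 61 62] rect [ 466.7 -316.3  101.1   11.3    4.8] px [629. 188.]
6 2344 h 0.0217 max 0.025 rgb [134 136 145] rect [453.5 163.6  89.4  49.9  84.5] px [275. 205.]
7 2343 h 0.0216 max 0.024 rgb [106 109 116] rect [453.3  -1.2  89.6  49.9  92.4] px [393. 206.]
8 2404 h 0.0215 max 0.025 rgb [122 124 132] rect [ 447.1 -154.7   90.7   50.    94.3] px [502. 212.]
```

View pics/w2.png

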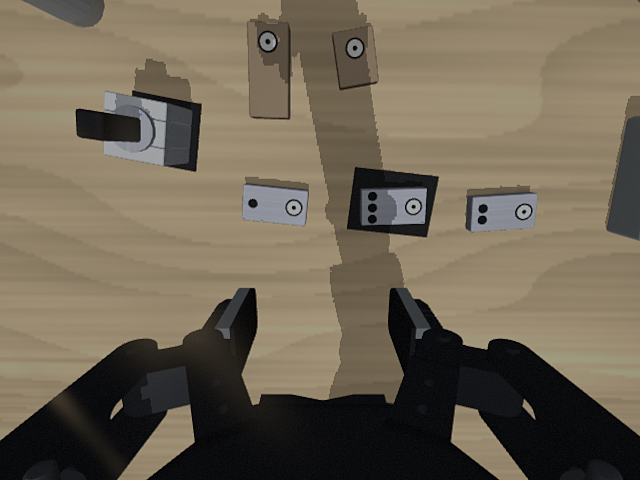

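The wrist view shows slab2's target at (267,41), slab4's at (355,47), the mat block's target at (413,206) and the holder at (135,125). The sizes agree with those given. Now I move close to the holder.

>>> move_arm([
  [[0,35,0],[0,0,0]],
  [[0,35,0],[0,0,0]],
  [[0,35,0],[0,0,0]],
  [[0,35,0],[0,0,0]],
  [[0,35,0],[0,0,0]],
  [[0,28,0],[0,0,0]],
  [[0,0,0],[0,0,0]],
], grip=85)

```text
clock: 11.08
tool_pos: [0.4606, 0.3007, 0.2954]
tool_rot: [1.0, 0.009, 0.0, -0.001]
wrist_force: [0.3, 0.3, -0.2]
opening: 0.995
grasp_force: 0.0
```

```bash
python3 - <<'E'
from bench import r
import pickle;from h import *
o=r.get_obs();print(st(o))
c=r.read_camera("wrist");pickle.dump(c,open("w3.pkl","wb"));cv2.imwrite("pics/w3.png",c["img"][:,:,::-1])
P=cloud(c);Z=P[...,2];b=(abs(P[...,0]-.547)<.09)&(abs(P[...,1]-.3)<.09)
for lo,hi in((.077,.0835),(.085,.0915),(.152,.162)):
    m=b&(Z>lo)&(Z<hi);h=np.median(Z[m]);print(lo,m.sum(),h,np.round(rect(c,m,h),1))
# handle side points: plane points between
m=b&(Z>.1)&(Z<.145);print(np.round(np.nanmean(P[m],0),4))
q=P[m];print(np.round(cv2.fitLine((q[:,:2]).astype(np.float32),2,0,.01,.01).ravel(),4))
E
```

```text
t 11.07 tcp [460.6 300.7 295.4] yawx 1.0 tilt [0.0002 0.0013] j [ 0.07  0.13 -0.77  1.51  0.09  1.54 -2.25]
0.077 2316 0.08060087794615658 [548.4 312.6  69.7  69.6 170.1]
0.085 788 0.0886668873534151 [548.5 312.6  49.3  48.2 135. ]
0.152 822 0.15636271636478352 [548.4 312.6  25.8  25.8 172.3]
[0.5353 0.3111 0.1247]
[0.1052 0.9945 0.5353 0.3111]
```

View pics/w3.png

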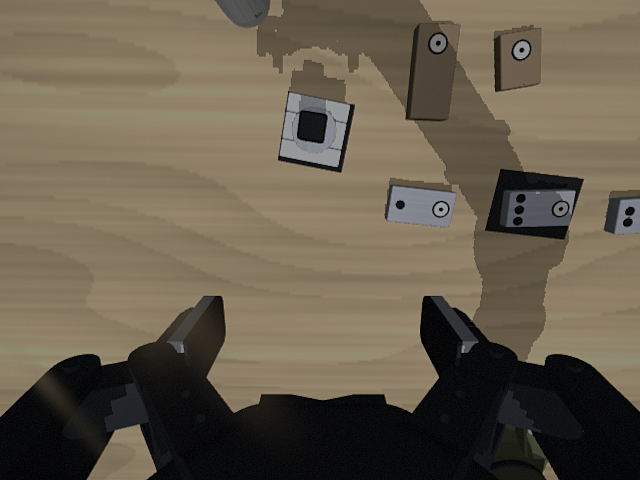

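The holder and probe are at (315,130) in the picture, which gives (548.4, 312.6) with the handle top at 156 mm as expected and yaw about -8.5°. Moving to above the handle.

>>> move_arm([
  [[20,3,0],[0,0,-0.04]],
  [[20,3,0],[0,0,-0.04]],
  [[20,3,-15],[0,0,-0.04]],
  [[20,2.9,-25],[0,0,-0.046]],
  [[7.8,0,-30],[0,0,0]],
  [[0,0,-30],[0,0,0]],
  [[0,0,0],[0,0,0]],
  [[0,0,0],[0,0,0]],
])

```text
clock: 12.12
tool_pos: [0.5503, 0.3097, 0.1962]
tool_rot: [0.997, -0.077, 0.001, -0.0]
wrist_force: [0.7, 0.5, 0.4]
opening: 0.995
grasp_force: 0.0
```

```bash
cat > fing.py <<'E'
from bench import r
from h import *
o=r.get_obs();print(st(o))
c=r.read_camera("wrist");P=cloud(c);Z=P[...,2];b=(abs(P[...,0]-.548)<.05)&(abs(P[...,1]-.312)<.06)
m=b&(Z>.152)&(Z<.162)
L,_,s,_=cv2.connectedComponentsWithStats(m.astype(np.uint8))[1],0,cv2.connectedComponentsWithStats(m.astype(np.uint8))[2],0
print(s[1:]);k=L==1+s[1:,4].argmax();h=np.median(Z[k]);print(h,np.round(rect(c,k,h),1))
E
python3 fing.py
```

```text
t 12.12 tcp [550.3 309.7 196.2] yawx -8.8 tilt [0.0019 0.0002] j [ 0.    0.36 -0.71  1.48  0.24  1.39 -2.45]
[[ 301  234   37   36 1271]]
0.15646766807862875 [549.9 312.6  25.8  25.5 171.1]
```

>>> move_arm([
  [[-0.5,1.5,-20],[0,0,0]],
  [[-0.5,1.4,-25],[0,0,0]],
  [[0,0,-25],[0,0,0]],
  [[0,0,-25],[0,0,0]],
  [[0,0,-20],[0,0,0]],
  [[0,0,-12],[0,0,0]],
  [[0,0,0],[0,0,0]],
  [[0,0,0],[0,0,0]],
])

```text
clock: 13.18
tool_pos: [0.549, 0.3137, 0.0685]
tool_rot: [0.997, -0.077, 0.001, -0.0]
wrist_force: [-0.4, 0.4, 0.8]
opening: 0.995
grasp_force: 0.0
```

>>> move_arm([
  [[0,0,0],[0,0,0]],
  [[0,0,0],[0,0,0]],
  [[0,0,0],[0,0,0]],
  [[0,0,0],[0,0,0]],
  [[0,0,0],[0,0,0]],
  [[0,0,0],[0,0,0]],
  [[0,0,0],[0,0,0]],
], grip=10)

```text
clock: 14.05
tool_pos: [0.5486, 0.3132, 0.0679]
tool_rot: [0.997, -0.077, 0.0, 0.0]
wrist_force: [0.1, -1.5, 4.0]
opening: 0.295
grasp_force: 59.3
```

```bash
python3 fing.py
```

```text
t 14.05 tcp [548.6 313.2  67.9] yawx -8.8 tilt [ 0.0004 -0.    ] j [-0.03  0.45 -0.68  1.63  0.31  1.17 -2.5 ]
[[ 171  323  111   71 1690]
 [ 284  323   78   72 5333]
 [ 303  322    1    1    1]
 [ 314  322    1    1    1]
 [ 363  322  110   72 1684]
 [ 379  345    1    1    1]
 [ 189  346    1    1    1]
 [ 255  347    1    1    1]
 [ 455  346    1    1    1]
 [ 468  346    1    1    1]
 [ 418  361    1    1    1]
 [ 430  360    1    1    1]
 [ 434  360    1    1    1]
 [ 226  363    1    1    1]
 [ 229  362    1    1    1]
 [ 227  365    1    1    1]
 [ 415  364    5    3    5]
 [ 225  367    2    2    2]
 [ 228  367    1    1    1]
 [ 229  369    1    1    1]
 [ 416  368    2    3    3]
 [ 227  371    1    1    1]
 [ 420  370    1    1    1]
 [ 426  370    1    1    1]
 [ 418  374    1    1    1]
 [ 223  378    1    1    1]
 [ 225  378    1    1    1]
 [ 221  380    1    1    1]
 [ 426  385    1    1    1]
 [ 185  386    1    1    1]
 [ 460  386    1    1    1]
 [ 224  389    1    1    1]
 [ 180  392    7    8   32]
 [ 459  392    8    7   28]
 [ 178  398    1    2    2]
 [ 459  399    1    1    1]
 [ 463  399    1    1    1]
 [ 219  400    4    3    6]
 [ 423  400    4    4    9]
 [ 218  405    1    1    1]
 [ 220  404    2    5    7]
 [ 424  405    1    1    1]
 [ 425  407    2    2    2]
 [ 218  409    1    1    1]]
0.15645433955230892 [551.3 313.2  27.   25.2 171.2]
```

>>> move_arm([
  [[0,0,10],[0,0,0]],
  [[0,0,20],[0,0,0]],
  [[0,0,25],[0,0,0]],
  [[0,0,25],[0,0,0]],
  [[0,0,22],[0,0,0]],
  [[0,0,0],[0,0,0]],
])

```text
clock: 14.85
tool_pos: [0.5495, 0.3144, 0.1726]
tool_rot: [0.997, -0.076, 0.002, -0.001]
wrist_force: [1.0, 0.5, -2.1]
opening: 0.296
grasp_force: 59.0
```

>>> move_arm([
  [[-10,-34,0],[0,0,0]],
  [[-10,-34,0],[0,0,0]],
  [[-10,-34,0],[0,0,0]],
  [[-10,-34,0],[0,0,0]],
  [[-10,-34,0],[0,0,0]],
  [[-10,-34,0],[0,0,0]],
  [[-10,-34,0],[0,0,0]],
  [[-10,-34,0],[0,0,0]],
  [[-10,-34,0],[0,0,0]],
  [[-4,-36,0],[0,0,0]],
])

```text
clock: 16.1
tool_pos: [0.4532, -0.0297, 0.1689]
tool_rot: [0.997, -0.076, -0.0, 0.0]
wrist_force: [0.3, 0.7, -1.8]
opening: 0.295
grasp_force: 59.4
```

```bash
python3 - <<'E'
from bench import r
import pickle;from h import *
for n in("w2","w3"):
    c=pickle.load(open(n+".pkl","rb"))
    print(n);targets(c,.022,(425,485,-60,60));targets(c,.026,(560,690,135,195));targets(c,.018,(600,690,20,95))
o=r.get_obs();print(st(o),o["wrist_force"])
c=r.read_camera("wrist");pickle.dump(c,open("w4.pkl","wb"));cv2.imwrite("pics/w4.png",c["img"][:,:,::-1])
targets(c,.022,(425,485,-60,60))
s=r.read_camera("scene");pickle.dump(s,open("s4.pkl","wb"));comps(c)
E
```

```text
w2
  target [454.45547318  -1.3651458 ] px (393.5, 206.0) [  66   37 2068]
  target [652.6164544  158.67236777] px (273.6, 42.6) [ 4  8 19]
  target [650.08026511  59.30739921] px (355.0, 48.0) [ 15  17 174]
w3
  target [474.98809843 -30.95227901] px (565.5, 193.5) [18  4 26]
  target [653.66628786 165.19481459] px (438.0, 43.0) [ 15  17 177]
  target [649.84448376  59.49043993] px (521.0, 50.0) [ 15  17 175]
t 16.10 tcp [453.2 -29.7 168.9] yawx -8.8 tilt [-0.0009 -0.0003] j [ 0.52 -0.07 -0.48  1.93 -0.03  1.28 -1.68] [ 0.34024537  0.67773328 -1.84587099]
  target [404.1665253  -11.80687285] px (313.2, 266.4) [ 129  141 7010]
  target [263.19714995 -45.9681297 ] px (361.5, 374.6) [ 4 16 22]
  target [280.60361157 172.32096532] px (175.8, 386.3) [15 12 16]
  target [196.55836887 184.83526271] px (184.5, 443.5) [28 28 28]
1 8759 h 0.0274 max 0.03 rgb [117 104  87] rect [620.5 164.2 107.4  51.6 178.9] px [79. 66.]
2 4102 h 0.0195 max 0.022 rgb [121 108  93] rect [638.1  57.   62.9  49.8  10.1] px [194.  33.]
3 5962 h 0.0397 max 0.05 rgb [66 69 70] rect [ 496.5 -315.2  158.1    9.1    3.9] px [623. 123.]
5 628 h 0.0206 max 0.029 rgb [81 80 79] rect [530.9 280.3  45.6   9.3 169.8] px [  5. 188.]
6 4563 h 0.0215 max 0.024 rgb [141 144 152] rect [ 447.5 -155.4   89.6   49.9   94.5] px [447. 204.]
9 67990 h 0.293 max 0.3 rgb [28 28 31] rect [466.9 -31.3  45.   14.9  81.2] px [321. 377.]
10 4248 h 0.0215 max 0.024 rgb [145 145 149] rect [453.9 162.2  90.6  50.   84.7] px [141. 244.]
```

View pics/w4.png

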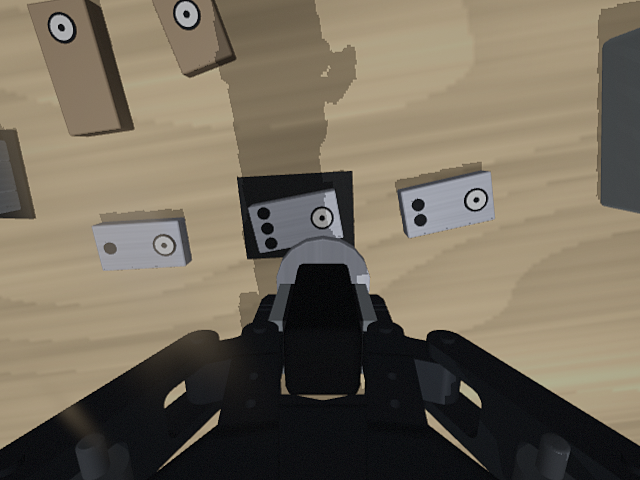

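Nothing has shifted. The mat block's target is at (322,217) and slab2's and slab4's are at (62,28) and (187,14). I check the ray, then use the scene view to see where the tip really is.

```bash
python3 - <<'E'
import pickle;from h import *
c=pickle.load(open("w4.pkl","rb"))
print(ray(c,(322,217),.022)*1000,ray(c,(62,28),.026)*1000,ray(c,(187,14),.018)*1000)
# collar disc: visible points z .118..? origin at rep+12 => collar top ~ .189
P=cloud(c);Z=P[...,2]
m=(Z>.184)&(Z<.196)&(abs(P[...,0]-.453)<.05)&(abs(P[...,1]+.03)<.05)&(c["img"].min(-1)>70)
k=cv2.findContours(m.astype(np.uint8),0,1)[0];k=max(k,key=len)[:,0];h=np.median(Z[m]);w=ray(c,k,h)*1000
w=w[w[:,0]>w[:,0].mean()-2];A=np.c_[2*w,np.ones(len(w))];s=np.linalg.lstsq(A,(w**2).sum(1),rcond=None)[0];print("collar h",h,"c",s[:2],"R",np.sqrt(s[2]+s[0]**2+s[1]**2))
s=pickle.load(open("s4.pkl","rb"));P=cloud(s);t=np.array([.4532,-.0297])
m=(np.hypot(P[...,0]-t[0],P[...,1]-t[1])<.04)&(P[...,2]>.06)&(P[...,2]<.2)
for z in np.arange(.09,.2,.01):
    k=m&(P[...,2]>=z)&(P[...,2]<z+.01)
    if k.any(): print(z.round(3),k.sum(),P[k].mean(0).round(4),P[k][:,2].min())
E
```

```text
[[455.12020344 -29.14834195]] [[653.83353235 166.45417105]] [[650.61849122  59.77813308]]
collar h 0.18979540420236968 c [465.48968061 -30.05668992] R 14.881752798843008
0.11 8 [ 0.457  -0.0373  0.1163] 0.11421675839162515
0.12 10 [ 0.4575 -0.0376  0.1256] 0.1212444080033862
0.13 11 [ 0.4598 -0.0345  0.135 ] 0.13044444793605114
0.14 28 [ 0.4614 -0.0343  0.1449] 0.14018919295637722
0.15 25 [ 0.4617 -0.0336  0.1553] 0.15102426499042576
0.16 26 [ 0.4609 -0.0344  0.1645] 0.16000313889577256
0.17 12 [ 0.4678 -0.0334  0.1755] 0.17049416684785934
0.18 98 [ 0.4655 -0.0317  0.1859] 0.18014293452392305
0.19 42 [ 0.4624 -0.0325  0.1953] 0.19060612706646518
```

>>> move_arm([
  [[1,0.5,-20],[0,0,0]],
  [[0.5,0,-25],[0,0,0]],
  [[0,0,-20],[0,0,0]],
  [[0,0,-15],[0,0,0]],
  [[0,0,0],[0,0,0]],
  [[0,0,0],[0,0,0]],
])

```text
clock: 16.95
tool_pos: [0.4564, -0.0281, 0.0902]
tool_rot: [0.997, -0.076, 0.0, 0.0]
wrist_force: [-0.2, 0.7, -2.5]
opening: 0.294
grasp_force: 59.6
```

```bash
python3 - <<'E'
from bench import r
from h import *
o=r.get_obs();print(st(o),o["wrist_force"])
a=r.read_camera("side")["img"][200:350,180:290,::-1];b=r.read_camera("scene")["img"][160:260,290:390,::-1]
cv2.imwrite("pics/t1.png",np.hstack([cv2.resize(a,(396,540),interpolation=2),cv2.resize(b,(400,540)[:1]+(540,),interpolation=2)]))
E
```

```text
t 16.95 tcp [456.4 -28.1  90.2] yawx -8.8 tilt [ 0.0009 -0.0001] j [ 0.51  0.01 -0.5   2.02  0.    1.11 -1.72] [-0.22574857  0.74299514 -2.46710055]
```

View pics/t1.png

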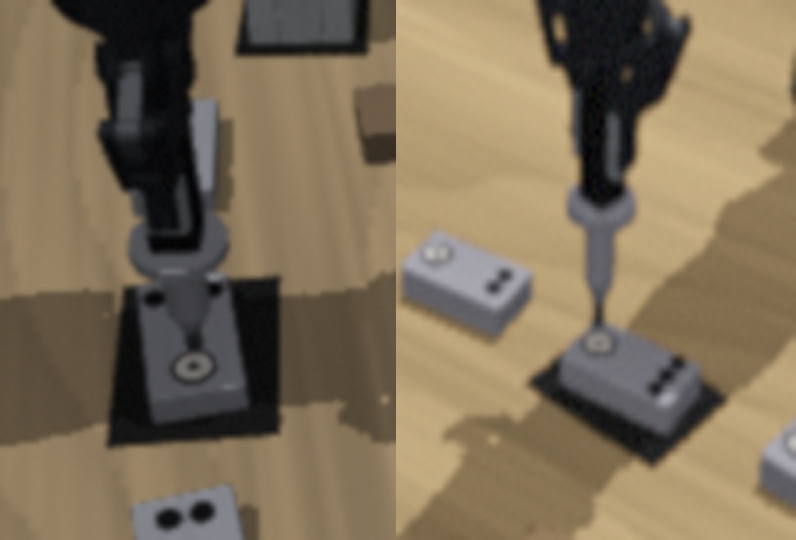

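In both views the tip, at (192,345) and (598,328), stands right above the target. I press down.

>>> move_arm([
  [[-1,-0.5,-4],[0,0,0]],
  [[0,0,-4],[0,0,0]],
  [[0,0,-3],[0,0,0]],
  [[0,0,-3],[0,0,0]],
  [[0,0,-2],[0,0,0]],
  [[0,0,0],[0,0,0]],
  [[0,0,0],[0,0,0]],
  [[0,0,0],[0,0,0]],
])

```text
clock: 18.05
tool_pos: [0.4549, -0.0288, 0.0737]
tool_rot: [0.997, -0.077, 0.0, 0.0]
wrist_force: [-0.8, 0.4, 1.6]
opening: 0.296
grasp_force: 59.8
```

```bash
python3 - <<'E'
from bench import r
from h import *
o=r.get_obs();print(st(o),o["wrist_force"])
E
```

```text
t 18.05 tcp [454.9 -28.8  73.7] yawx -8.8 tilt [ 0.     -0.0002] j [ 0.5   0.03 -0.5   2.04  0.01  1.08 -1.73] [-0.84328846  0.41073886  1.62553008]
```

The force change of about 3.7 N corresponds to about 6 mm in. I hold, then lift.

>>> move_arm([
  [[0,0,0],[0,0,0]],
  [[0,0,0],[0,0,0]],
  [[0,0,0],[0,0,0]],
  [[0,0,0],[0,0,0]],
  [[0,0,0],[0,0,0]],
  [[0,0,0],[0,0,0]],
  [[0,0,0],[0,0,0]],
  [[0,0,0],[0,0,0]],
  [[0,0,0],[0,0,0]],
  [[0,0,0],[0,0,0]],
])

```text
clock: 19.3
tool_pos: [0.4549, -0.0288, 0.0736]
tool_rot: [0.997, -0.077, -0.0, 0.0]
wrist_force: [-0.9, -0.8, 0.1]
opening: 0.297
grasp_force: 59.8
```

>>> move_arm([
  [[0,0,0],[0,0,0]],
  [[0,0,0],[0,0,0]],
  [[0,0,0],[0,0,0]],
  [[0,0,0],[0,0,0]],
  [[0,0,4],[0,0,0]],
  [[0,0,8],[0,0,0]],
  [[0,0,20],[0,0,0]],
  [[0,0,25],[0,0,0]],
  [[0,0,25],[0,0,0]],
  [[0,0,14],[0,0,0]],
])

```text
clock: 20.55
tool_pos: [0.4556, -0.0287, 0.1711]
tool_rot: [0.997, -0.076, 0.001, 0.0]
wrist_force: [0.7, -0.4, -1.6]
opening: 0.297
grasp_force: 59.8
```

```bash
cat > look.py <<'E'
from bench import r
import sys,pickle;from h import *
o=r.get_obs();print(st(o),o["wrist_force"].round(2))
c=r.read_camera("wrist");pickle.dump(c,open(sys.argv[1]+".pkl","wb"));comps(c,.010,.035)
s=r.read_camera("side");print("side");comps(s,.010,.035)
E
python3 look.py w5
```

```text
t 20.55 tcp [455.6 -28.7 171.1] yawx -8.8 tilt [ 0.0021 -0.0004] j [ 0.52 -0.07 -0.49  1.92 -0.03  1.28 -1.68] [ 0.69 -0.36 -1.58]
1 8585 h 0.0273 max 0.03 rgb [117 104  87] rect [620.6 164.2 107.4  51.6 179. ] px [84. 70.]
2 4285 h 0.0195 max 0.022 rgb [120 108  93] rect [638.8  57.1  64.2  49.8  10.3] px [196.  36.]
3 3860 h 0.0306 max 0.035 rgb [66 69 70] rect [ 497.2 -315.5  158.3   10.5    2.7] px [616. 123.]
6 929 h 0.0236 max 0.033 rgb [81 80 79] rect [532.6 280.3  49.4   9.6 170.3] px [  7. 186.]
8 4485 h 0.0215 max 0.024 rgb [141 144 152] rect [ 447.5 -155.4   89.7   49.9   94.3] px [448. 206.]
10 3886 h 0.0216 max 0.024 rgb [104 106 113] rect [453.8  -2.2  89.3  49.7  92.8] px [296. 222.]
12 4174 h 0.0216 max 0.024 rgb [144 144 148] rect [453.9 162.2  90.5  50.1  84.6] px [144. 246.]
side
1 175 h 0.0308 max 0.035 rgb [91 88 84] rect [693.5 379.   60.2  35.9 158.7] px [317. 177.]
2 263 h 0.0302 max 0.035 rgb [78 80 80] rect [541.6 276.5  70.6  12.8 168.9] px [264. 204.]
3 721 h 0.03 max 0.035 rgb [10  9  7] rect [756.8  21.7 124.4  39.  104.4] px [400. 268.]
4 876 h 0.0255 max 0.028 rgb [94 80 64] rect [620.5 162.2 107.4  53.7 179.1] px [302. 231.]
5 156 h 0.0193 max 0.022 rgb [108 108 113] rect [469.5 157.3  94.9  16.5  84.6] px [236. 244.]
7 544 h 0.0178 max 0.021 rgb [97 83 68] rect [639.3  53.7  64.   53.3  10.1] px [320. 262.]
8 921 h 0.0199 max 0.023 rgb [80 80 84] rect [453.1  -5.7  91.9  49.5  92.6] px [232. 294.]
9 1391 h 0.0198 max 0.023 rgb [116 116 122] rect [ 447.1 -159.9   92.1   49.6   94.4] px [234. 360.]
10 313 h 0.0309 max 0.035 rgb [93 95 95] rect [ 746.2 -289.2   48.1   19.6  144.8] px [432. 392.]
11 302 h 0.0305 max 0.035 rgb [79 81 80] rect [ 721.5 -322.4   58.8   25.   141.9] px [425. 418.]
```

>>> move_arm([
  [[33,32.5,0],[0,0,0]],
  [[33,32.5,0],[0,0,0]],
  [[33,32.5,0],[0,0,0]],
  [[33,32.5,0],[0,0,0]],
  [[33,32.5,0],[0,0,0]],
  [[32.5,32,0],[0,0,0]],
  [[0,0,-25],[0,0,0]],
  [[0,0,-25],[0,0,0]],
  [[0,0,-15],[0,0,0]],
  [[0,0,0],[0,0,0]],
])

```text
clock: 21.9
tool_pos: [0.6511, 0.1651, 0.1025]
tool_rot: [0.997, -0.077, -0.002, 0.001]
wrist_force: [-0.2, -1.3, -2.1]
opening: 0.296
grasp_force: 59.9
```

```bash
python3 look.py w6; python3 -c "
import pickle;from h import *
c=pickle.load(open('w6.pkl','rb'));cv2.imwrite('pics/w6.png',c['img'][:,:,::-1])"
```

```text
t 21.90 tcp [651.1 165.1 102.5] yawx -8.8 tilt [-0.0036 -0.0008] j [ 0.16  0.49 -0.61  1.48  0.29  1.26 -2.2 ] [-0.16 -1.34 -2.12]
1 1766 h 0.0305 max 0.035 rgb [9 9 9] rect [758.5  74.8 190.4   1.8  84.3] px [424.  74.]
3 1697 h 0.0306 max 0.035 rgb [108 103  95] rect [703.2 380.   59.   27.4   3.1] px [ 52. 210.]
4 4728 h 0.0194 max 0.022 rgb [99 88 75] rect [641.   59.4  63.9  49.9  10.1] px [451. 225.]
6 2194 h 0.0275 max 0.03 rgb [126 114  99] rect [658.9 165.8  49.5  34.9  88.8] px [321. 222.]
11 923 h 0.0289 max 0.035 rgb [92 91 89] rect [585.2 318.8  46.7   6.3  79.7] px [172. 331.]
12 796 h 0.0211 max 0.023 rgb [ 92  94 101] rect [473.2 -35.3  47.3  23.1  48.3] px [556. 383.]
13 393 h 0.0174 max 0.021 rgb [62 63 68] rect [ 444.8 -110.    55.2    5.7    6. ] px [635. 392.]
14 91 h 0.0205 max 0.022 rgb [ 99 102 109] rect [466.1  43.6  19.2   4.5  13.4] px [476. 399.]
side
3 265 h 0.0302 max 0.035 rgb [77 78 79] rect [542.  278.1  70.2  13.9 172.4] px [264. 204.]
4 717 h 0.0303 max 0.035 rgb [8 8 7] rect [773.1  29.3 207.2 100.9 119.8] px [400. 269.]
5 866 h 0.0256 max 0.029 rgb [92 78 62] rect [620.5 161.5 107.3  54.8 178.9] px [303. 231.]
6 650 h 0.0196 max 0.023 rgb [113 113 118] rect [453.  159.   94.2  49.9  84.8] px [228. 242.]
7 549 h 0.018 max 0.021 rgb [70 59 48] rect [638.9  53.7  64.2  53.4  11. ] px [320. 262.]
8 925 h 0.0197 max 0.023 rgb [75 75 79] rect [453.1  -6.   92.8  49.5  92.5] px [232. 294.]
9 1383 h 0.0198 max 0.024 rgb [114 114 120] rect [ 447.  -159.6   91.5   49.6   94.4] px [234. 360.]
10 317 h 0.031 max 0.035 rgb [90 93 92] rect [ 745.5 -289.5   48.4   19.6  146.2] px [432. 393.]
11 291 h 0.0298 max 0.035 rgb [77 79 78] rect [ 721.3 -322.1   58.9   24.1  140.4] px [425. 418.]
```

View pics/w6.png

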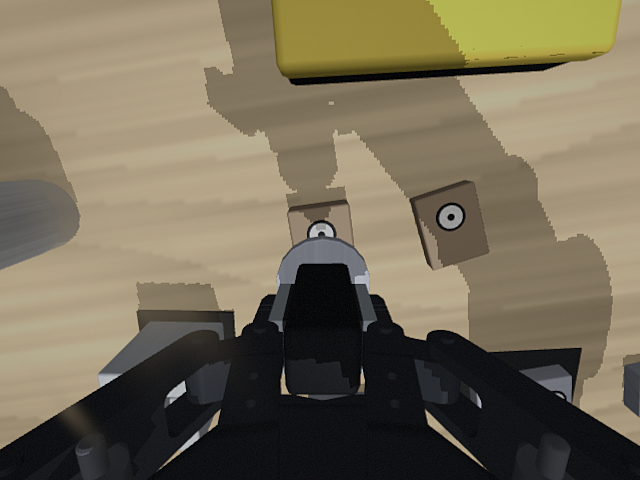

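Slab2 is unmoved, with its target at (321,234). I press there at about (653.5, 165.8).

>>> move_arm([
  [[1,0.5,-6],[0,0,0]],
  [[1,0.2,-6],[0,0,0]],
  [[0,0,-4],[0,0,0]],
  [[0,0,-3],[0,0,0]],
  [[0,0,-3],[0,0,0]],
  [[0,0,-2.5],[0,0,0]],
  [[0,0,0],[0,0,0]],
  [[0,0,0],[0,0,0]],
  [[0,0,0],[0,0,0]],
])

```text
clock: 23.12
tool_pos: [0.6545, 0.1664, 0.0803]
tool_rot: [0.997, -0.077, 0.0, 0.0]
wrist_force: [-0.4, -0.3, 0.9]
opening: 0.296
grasp_force: 60.2
```

```bash
python3 - <<'E'
from bench import r
from h import *
o=r.get_obs();print(st(o),o["wrist_force"])
a=r.read_camera("side")["img"][170:290,240:360,::-1];b=r.read_camera("scene")["img"][210:310,310:410,::-1]
cv2.imwrite("pics/t2.png",np.hstack([cv2.resize(a,(400,400),interpolation=2),cv2.resize(b,(400,400),interpolation=2)]))
E
```

```text
t 23.12 tcp [654.5 166.4  80.3] yawx -8.8 tilt [ 0.0002 -0.0001] j [ 0.15  0.51 -0.6   1.5   0.3   1.22 -2.21] [-0.4090899  -0.30075876  0.85769867]
```

View pics/t2.png

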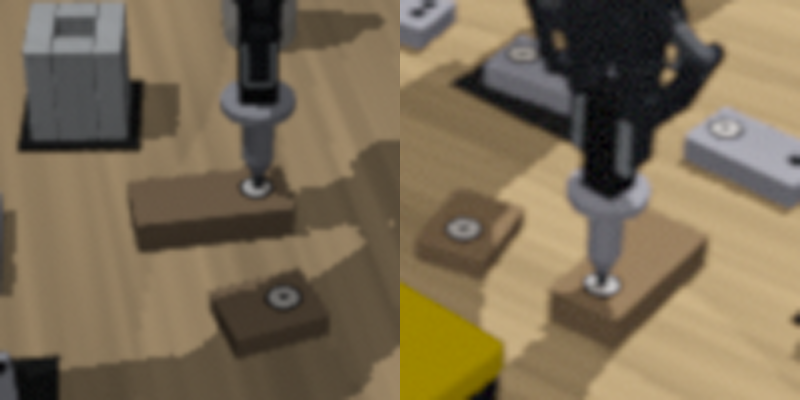

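In both views the tip sits on the target centre, but it is only 3.6 mm in. I go 2.5 mm deeper and hold.

>>> move_arm([
  [[0,0,-2.5],[0,0,0]],
  [[0,0,0],[0,0,0]],
  [[0,0,0],[0,0,0]],
  [[0,0,0],[0,0,0]],
  [[0,0,0],[0,0,0]],
  [[0,0,0],[0,0,0]],
  [[0,0,0],[0,0,0]],
  [[0,0,0],[0,0,0]],
  [[0,0,0],[0,0,0]],
])

```text
clock: 24.35
tool_pos: [0.6545, 0.1664, 0.0776]
tool_rot: [0.997, -0.077, 0.0, -0.0]
wrist_force: [-0.5, 1.0, 2.4]
opening: 0.295
grasp_force: 60.3
```

>>> move_arm([
  [[0,0,0],[0,0,0]],
  [[0,0,0],[0,0,0]],
  [[0,0,0],[0,0,0]],
  [[0,0,0],[0,0,0]],
  [[0,0,0],[0,0,0]],
  [[0,0,0],[0,0,0]],
  [[0,0,0],[0,0,0]],
])

```text
clock: 25.22
tool_pos: [0.6544, 0.1664, 0.0776]
tool_rot: [0.997, -0.077, 0.0, -0.0]
wrist_force: [-0.3, -0.2, 1.7]
opening: 0.298
grasp_force: 60.3
```

>>> move_arm([
  [[0,0,4],[0,0,0]],
  [[0,0,8],[0,0,0]],
  [[0,0,25],[0,0,0]],
  [[0,0,25],[0,0,0]],
  [[-1,-26,0],[0,0,0]],
  [[-1,-27,0],[0,0,0]],
  [[-1,-27,0],[0,0,0]],
  [[-1,-26,0],[0,0,0]],
  [[0,0,-20],[0,0,0]],
  [[0,0,0],[0,0,0]],
])

```text
clock: 26.48
tool_pos: [0.6483, 0.061, 0.117]
tool_rot: [0.997, -0.076, -0.003, -0.0]
wrist_force: [-0.2, -0.4, -2.3]
opening: 0.296
grasp_force: 59.9
```

```bash
python3 look.py w7
```

```text
t 26.48 tcp [648.3  61.  117. ] yawx -8.7 tilt [-0.005   0.0004] j [ 0.32  0.43 -0.59  1.52  0.24  1.27 -2.03] [-0.18 -0.35 -2.27]
1 1062 h 0.0284 max 0.034 rgb [14 13 12] rect [758.6  74.6 187.9   1.3  84.3] px [285.  96.]
2 2253 h 0.0196 max 0.022 rgb [136 125 110] rect [643.2  58.6  59.   49.5  10.2] px [326. 221.]
3 7003 h 0.0274 max 0.03 rgb [130 116  98] rect [622.4 165.2 107.3  50.4 178.9] px [211. 272.]
5 1792 h 0.0303 max 0.035 rgb [80 82 85] rect [576.5 298.8  81.3  40.5  50.3] px [ 93. 344.]
7 3047 h 0.0214 max 0.024 rgb [131 134 142] rect [ 449.9 -158.    82.4   53.    94.9] px [578. 380.]
8 90 h 0.0214 max 0.022 rgb [154 157 167] rect [467.7 202.3  24.8   7.9 156.2] px [215. 420.]
side
1 82 h 0.0294 max 0.035 rgb [95 92 87] rect [679.3 385.   48.2  13.4 121.9] px [312. 178.]
2 262 h 0.0301 max 0.035 rgb [78 79 80] rect [542.  278.9  70.6  17.2 168.9] px [264. 204.]
3 731 h 0.0302 max 0.035 rgb [8 8 7] rect [806.2 -27.7 120.3  26.3 166.1] px [400. 269.]
4 727 h 0.0256 max 0.028 rgb [94 80 63] rect [612.7 162.3  92.4  53.7 179.1] px [299. 231.]
5 646 h 0.0197 max 0.023 rgb [114 115 120] rect [453.1 159.6  92.7  49.9  84.7] px [228. 242.]
6 547 h 0.0178 max 0.02 rgb [100  86  70] rect [639.1  53.5  64.4  53.6   9.9] px [320. 262.]
7 921 h 0.0198 max 0.024 rgb [82 82 86] rect [453.1  -5.9  92.5  49.5  92.5] px [232. 294.]
8 1381 h 0.0197 max 0.023 rgb [115 116 121] rect [ 447.1 -159.9   92.3   49.6   94.4] px [234. 360.]
9 316 h 0.0311 max 0.035 rgb [92 95 94] rect [ 745.2 -289.4   49.5   18.4  144.8] px [432. 392.]
10 302 h 0.0303 max 0.035 rgb [78 80 79] rect [ 719.1 -323.    56.7   21.5  137.4] px [425. 419.]
```

Slab4 hasn't moved. I press it at (650, 60).

>>> move_arm([
  [[-0.5,-0.4,-15],[0,0,0]],
  [[0,0,-15],[0,0,0]],
  [[0,0,-8],[0,0,0]],
  [[0,0,-4],[0,0,0]],
  [[0,0,-3],[0,0,0]],
  [[0,0,-3],[0,0,0]],
  [[0,0,-2],[0,0,0]],
  [[0,0,0],[0,0,0]],
  [[0,0,0],[0,0,0]],
])

```text
clock: 27.7
tool_pos: [0.65, 0.06, 0.07]
tool_rot: [0.997, -0.077, 0.0, 0.0]
wrist_force: [-1.6, -0.8, 1.3]
opening: 0.299
grasp_force: 60.2
```

```bash
python3 - <<'E'
from bench import r
from h import *
o=r.get_obs();print(st(o),o["wrist_force"])
a=r.read_camera("side")["img"][190:310,260:380,::-1];b=r.read_camera("scene")["img"][210:310,270:370,::-1]
cv2.imwrite("pics/t3.png",np.hstack([cv2.resize(a,(400,400),interpolation=2),cv2.resize(b,(400,400),interpolation=2)]))
E
```

```text
t 27.70 tcp [650.  60.  70.] yawx -8.8 tilt [ 0.0004 -0.0001] j [ 0.31  0.47 -0.58  1.57  0.27  1.18 -2.05] [-1.59670609 -0.80059748  1.34745774]
```

View pics/t3.png

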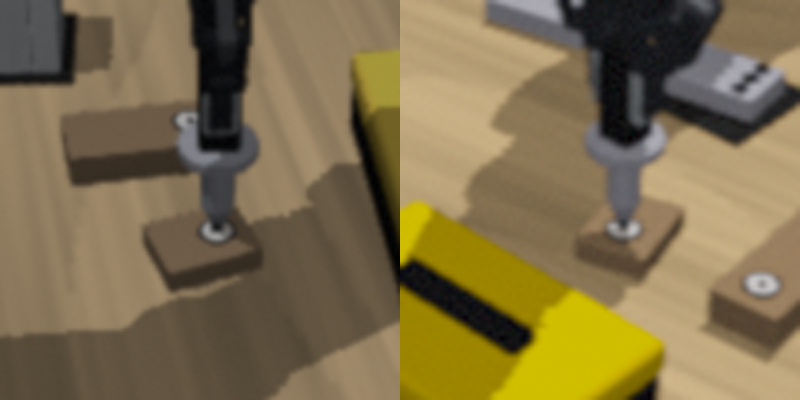

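The tip is on slab4's target at (217,232) and (624,228), about 6 mm in. I hold, then lift and return to the mat block.

>>> move_arm([
  [[0,0,0],[0,0,0]],
  [[0,0,0],[0,0,0]],
  [[0,0,0],[0,0,0]],
  [[0,0,0],[0,0,0]],
  [[0,0,0],[0,0,0]],
  [[0,0,0],[0,0,0]],
  [[0,0,0],[0,0,0]],
  [[0,0,0],[0,0,0]],
  [[0,0,0],[0,0,0]],
  [[0,0,0],[0,0,0]],
])

```text
clock: 29.05
tool_pos: [0.6499, 0.06, 0.0696]
tool_rot: [0.997, -0.077, 0.0, 0.0]
wrist_force: [-1.4, 0.1, 1.6]
opening: 0.294
grasp_force: 60.2
```

>>> move_arm([
  [[0,0,0],[0,0,0]],
  [[0,0,0],[0,0,0]],
  [[0,0,0],[0,0,0]],
  [[0,0,0],[0,0,0]],
  [[0,0,4],[0,0,0]],
  [[0,0,8],[0,0,0]],
  [[0,0,25],[0,0,0]],
  [[0,0,25],[0,0,0]],
  [[0,0,25],[0,0,0]],
  [[-15,-9,13],[0,0,0]],
])

```text
clock: 30.3
tool_pos: [0.6357, 0.0521, 0.1711]
tool_rot: [0.997, -0.076, 0.001, -0.001]
wrist_force: [0.3, 0.1, -1.2]
opening: 0.297
grasp_force: 60.1
```

>>> move_arm([
  [[-30,-13,0],[0,0,0]],
  [[-30,-13,0],[0,0,0]],
  [[-30,-13,0],[0,0,0]],
  [[-30,-13,0],[0,0,0]],
  [[-30,-13,0],[0,0,0]],
  [[-30,-15,0],[0,0,0]],
  [[0,0,0],[0,0,0]],
  [[0,0,0],[0,0,0]],
])

```text
clock: 31.3
tool_pos: [0.4554, -0.0287, 0.17]
tool_rot: [0.997, -0.076, 0.001, 0.0]
wrist_force: [0.7, -0.5, -2.7]
opening: 0.297
grasp_force: 60.0
```

```bash
python3 look.py w8
```

```text
t 31.30 tcp [455.4 -28.7 170. ] yawx -8.8 tilt [ 0.0011 -0.0002] j [ 0.59 -0.07 -0.56  1.92 -0.04  1.28 -1.68] [ 0.7  -0.54 -2.65]
1 8649 h 0.0273 max 0.03 rgb [117 104  88] rect [620.6 164.4 107.4  51.3 178.9] px [82. 69.]
2 4263 h 0.0194 max 0.022 rgb [120 107  92] rect [638.8  57.1  64.1  49.8  10.2] px [196.  35.]
3 3878 h 0.0303 max 0.035 rgb [66 69 70] rect [ 497.  -315.2  158.2    9.4    3.4] px [617. 122.]
10 852 h 0.0225 max 0.032 rgb [81 80 79] rect [532.2 280.1  49.5   8.5 169.2] px [  6. 187.]
12 4520 h 0.0214 max 0.024 rgb [141 143 152] rect [ 447.5 -155.4   89.6   49.9   94.4] px [448. 206.]
14 3917 h 0.0216 max 0.024 rgb [105 107 114] rect [453.8  -2.2  89.3  49.6  92.7] px [296. 222.]
15 4200 h 0.0216 max 0.024 rgb [144 144 148] rect [454.  162.1  90.8  50.   84.7] px [143. 246.]
side
1 176 h 0.0302 max 0.035 rgb [91 88 84] rect [694.2 380.2  61.1  35.1 158.7] px [317. 178.]
2 265 h 0.0302 max 0.035 rgb [79 80 81] rect [542.1 278.7  70.9  17.2 168.9] px [264. 204.]
3 729 h 0.0301 max 0.035 rgb [10  9  8] rect [807.4 -31.2 118.2  13.4 173.8] px [400. 269.]
4 873 h 0.0255 max 0.028 rgb [95 80 64] rect [620.4 161.6 107.5  54.7 178.9] px [303. 231.]
5 156 h 0.0194 max 0.022 rgb [107 108 113] rect [469.8 158.4  92.4  16.4  84.7] px [236. 244.]
7 543 h 0.0178 max 0.021 rgb [97 83 68] rect [639.2  54.   64.   52.5   9.9] px [320. 262.]
8 925 h 0.0198 max 0.024 rgb [81 81 85] rect [453.1  -6.4  93.6  49.5  92.6] px [232. 295.]
9 1384 h 0.0198 max 0.023 rgb [116 117 122] rect [ 447.1 -159.7   91.8   49.6   94.4] px [234. 360.]
10 312 h 0.031 max 0.035 rgb [92 95 94] rect [ 745.7 -289.6   48.    19.6  146.2] px [432. 393.]
11 304 h 0.0304 max 0.035 rgb [79 81 80] rect [ 721.2 -321.9   59.4   26.2  140.3] px [425. 418.]
```

Everything is in place, so I press the mat block again.

>>> move_arm([
  [[0,0,-25],[0,0,0]],
  [[0,0,-25],[0,0,0]],
  [[-0.5,0,-20],[0,0,0]],
  [[0,0,-12],[0,0,0]],
  [[0,0,-5],[0,0,0]],
  [[0,0,-4],[0,0,0]],
  [[0,0,-3],[0,0,0]],
  [[0,0,-2],[0,0,0]],
  [[0,0,0],[0,0,0]],
  [[0,0,0],[0,0,0]],
])

```text
clock: 32.65
tool_pos: [0.4549, -0.029, 0.074]
tool_rot: [0.997, -0.077, 0.001, 0.0]
wrist_force: [0.1, 0.8, 0.9]
opening: 0.296
grasp_force: 60.4
```

>>> move_arm([
  [[0,0,0],[0,0,0]],
  [[0,0,0],[0,0,0]],
  [[0,0,0],[0,0,0]],
  [[0,0,0],[0,0,0]],
  [[0,0,0],[0,0,0]],
  [[0,0,0],[0,0,0]],
  [[0,0,0],[0,0,0]],
  [[0,0,0],[0,0,0]],
  [[0,0,0],[0,0,0]],
  [[0,0,0],[0,0,0]],
])

```text
clock: 33.9
tool_pos: [0.4544, -0.0291, 0.0736]
tool_rot: [0.997, -0.077, -0.0, 0.0]
wrist_force: [1.8, 0.4, 1.0]
opening: 0.297
grasp_force: 60.4
```

>>> move_arm([
  [[0,0,0],[0,0,0]],
  [[0,0,0],[0,0,0]],
  [[0,0,0],[0,0,0]],
  [[0,0,0],[0,0,0]],
  [[0,0,4],[0,0,0]],
  [[0,0,8],[0,0,0]],
  [[0,0,25],[0,0,0]],
  [[0,0,25],[0,0,0]],
  [[0,0,25],[0,0,0]],
  [[0,0,15],[0,0,0]],
])

```text
clock: 35.15
tool_pos: [0.4543, -0.0291, 0.1767]
tool_rot: [0.997, -0.077, 0.0, 0.0]
wrist_force: [0.1, 0.2, -2.3]
opening: 0.296
grasp_force: 60.1
```

>>> move_arm([
  [[10,38,0],[0,0,0]],
  [[10,38,0],[0,0,0]],
  [[10,38,0],[0,0,0]],
  [[10,38,0],[0,0,0]],
  [[10,38,0],[0,0,0]],
  [[10,38,0],[0,0,0]],
  [[10,38,0],[0,0,0]],
  [[12,38,0],[0,0,0]],
  [[12,38,0],[0,0,0]],
  [[0,0,0],[0,0,0]],
])

```text
clock: 36.4
tool_pos: [0.5468, 0.3165, 0.1744]
tool_rot: [0.997, -0.074, -0.002, -0.001]
wrist_force: [-0.7, -0.6, -2.7]
opening: 0.295
grasp_force: 60.1
```

>>> move_arm([
  [[0,0,0],[0,0,0]],
  [[0,0,0],[0,0,0]],
  [[0,0,0],[0,0,0]],
])

```text
clock: 36.78
tool_pos: [0.5487, 0.3117, 0.1758]
tool_rot: [0.997, -0.077, 0.0, 0.0]
wrist_force: [0.6, -0.4, -1.8]
opening: 0.295
grasp_force: 60.1
```

```bash
python3 - <<'E'
from bench import r
from h import *
o=r.get_obs();print(st(o),o["wrist_force"])
c=r.read_camera("wrist");P=cloud(c);Z=P[...,2];b=(abs(P[...,0]-.547)<.09)&(abs(P[...,1]-.3)<.09)
m=b&(Z>.077)&(Z<.0835);print(m.sum(),np.median(Z[m]),P[m].max(0),np.round(rect(c,m,.0806),1))
k=np.argwhere(m);print(k.min(0),k.max(0))
a=r.read_camera("side")["img"][90:220,200:330,::-1];b=r.read_camera("scene")["img"][200:310,380:490,::-1]
cv2.imwrite("pics/t4.png",np.hstack([cv2.resize(a,(400,400),interpolation=2),cv2.resize(b,(400,400),interpolation=2)]))
E
```

```text
t 36.77 tcp [548.7 311.7 175.8] yawx -8.9 tilt [ 0.0005 -0.0009] j [ 0.07  0.4  -0.82  1.5   0.29  1.37 -2.49] [ 0.63099814 -0.44036715 -1.75508522]
3419 0.0805649405487805 [0.5888646  0.35116089 0.08308952] [554.2 311.7  69.6  59.9  80.5]
[190 281] [258 363]
```

View pics/t4.png

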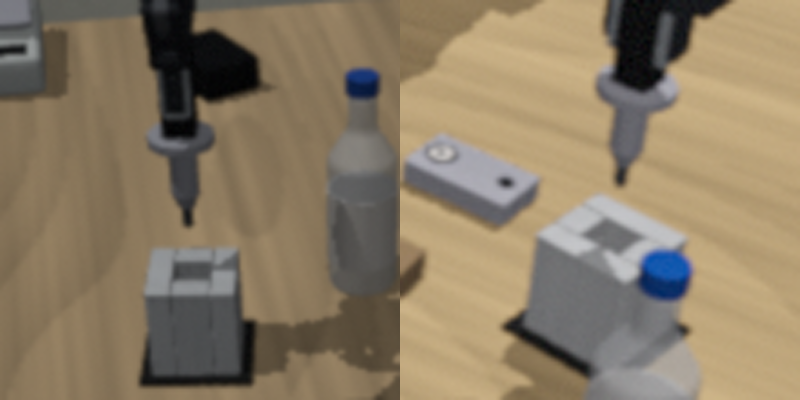

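The tip hangs over the hole in both views. Lowering, in two stages.

>>> move_arm([
  [[0,1,-15],[0,0,0]],
  [[0,0.4,-20],[0,0,0]],
  [[0,0,-15],[0,0,0]],
  [[0,0,-12],[0,0,0]],
  [[0,0,-10],[0,0,0]],
  [[0,0,-6],[0,0,0]],
  [[0,0,0],[0,0,0]],
])

```text
clock: 37.8
tool_pos: [0.5483, 0.3143, 0.0973]
tool_rot: [0.997, -0.077, -0.0, 0.0]
wrist_force: [0.5, -0.1, -2.1]
opening: 0.299
grasp_force: 60.1
```

>>> move_arm([
  [[0,0,-8],[0,0,0]],
  [[0,0,-8],[0,0,0]],
  [[0,0,-6],[0,0,0]],
  [[0,0,-4],[0,0,0]],
  [[0,0,-2],[0,0,0]],
  [[0,0,-1],[0,0,0]],
  [[0,0,0],[0,0,0]],
  [[0,0,0],[0,0,0]],
])

```text
clock: 38.8
tool_pos: [0.5485, 0.3145, 0.0688]
tool_rot: [0.997, -0.077, 0.0, -0.0]
wrist_force: [-0.7, 0.0, -2.1]
opening: 0.301
grasp_force: 60.1
```

>>> move_arm([
  [[0,-0.5,-0.8],[0,0,0]],
  [[0,0,0],[0,0,0]],
  [[0,0,0],[0,0,0]],
])

```text
clock: 39.17
tool_pos: [0.5485, 0.3139, 0.0679]
tool_rot: [0.997, -0.077, 0.0, -0.0]
wrist_force: [0.3, 0.7, -0.6]
opening: 0.296
grasp_force: 60.1
```

>>> move_arm([
  [[0,0,0],[0,0,0]],
  [[0,0,0],[0,0,0]],
  [[0,0,0],[0,0,0]],
  [[0,0,0],[0,0,0]],
  [[0,0,0],[0,0,0]],
  [[0,0,0],[0,0,0]],
  [[0,0,0],[0,0,0]],
  [[0,0,0],[0,0,0]],
], grip=85)

```text
clock: 40.17
tool_pos: [0.5484, 0.3139, 0.0678]
tool_rot: [0.997, -0.077, -0.0, 0.0]
wrist_force: [-0.2, -0.3, 0.3]
opening: 0.991
grasp_force: 0.0
```

>>> move_arm([
  [[0,0,20],[0,0,0]],
  [[0,0,35],[0,0,0]],
  [[0,0,35],[0,0,0]],
  [[0,0,35],[0,0,0]],
  [[0,0,35],[0,0,0]],
  [[-25,0,30],[0,0,0]],
  [[-30,0,20],[0,0,0]],
  [[-30,0,20],[0,0,0]],
  [[0,0,0],[0,0,0]],
])

```text
clock: 41.3
tool_pos: [0.4618, 0.3161, 0.3017]
tool_rot: [0.997, -0.075, 0.003, -0.001]
wrist_force: [0.2, 0.5, -0.3]
opening: 0.999
grasp_force: 0.0
```

```bash
python3 - <<'E'
from bench import r
from h import *
o=r.get_obs();print(st(o),o["wrist_force"])
c=r.read_camera("wrist");P=cloud(c);Z=P[...,2];b=(abs(P[...,0]-.547)<.09)&(abs(P[...,1]-.3)<.09)
for lo,hi in((.077,.0835),(.085,.0915),(.15,.164)):
    m=b&(Z>lo)&(Z<hi);h=np.median(Z[m]);print(lo,m.sum(),h,np.round(rect(c,m,h),1))
comps(c,.01,.035)
E
```

```text
t 41.30 tcp [461.8 316.1 301.7] yawx -8.6 tilt [0.0057 0.0014] j [ 0.13  0.17 -0.88  1.48  0.13  1.55 -2.47] [ 0.16736125  0.50308786 -0.34210138]
0.077 2231 0.08057986684541307 [548.3 312.7  69.7  69.6  80. ]
0.085 755 0.08859080282670889 [548.3 313.9  49.1  48.9   1.9]
0.15 790 0.15650818342452602 [548.4 314.2  25.4  24.9  81.4]
1 2436 h 0.0193 max 0.022 rgb [97 86 73] rect [638.8  60.2  63.7  51.5  10.3] px [506.  28.]
3 329 h 0.0305 max 0.035 rgb [71 70 68] rect [681.4 388.8  53.4  17.1 117.6] px [239.  34.]
4 4186 h 0.0273 max 0.03 rgb [75 66 55] rect [620.4 167.6 107.5  50.2 178.8] px [422.  55.]
6 381 h 0.0203 max 0.023 rgb [71 73 78] rect [ 443.4 -111.7   50.     8.     5.8] px [634. 166.]
7 2616 h 0.0215 max 0.025 rgb [72 74 80] rect [453.    0.7  91.5  49.8  92.4] px [552. 171.]
8 2400 h 0.0215 max 0.025 rgb [119 122 130] rect [453.2 164.8  89.   49.8  84.6] px [431. 189.]
```

The probe is seated, with its collar top at 88.6 mm as before. Back to the dial.

>>> move_arm([
  [[0,-45,0],[0,0,0]],
  [[0,-45,0],[0,0,0]],
  [[0,-45,0],[0,0,0]],
  [[0,-45,0],[0,0,0]],
  [[0,-45,0],[0,0,0]],
  [[0,-45,0],[0,0,0]],
  [[0,-45,0],[0,0,0]],
  [[0,-45,0],[0,0,0]],
  [[0,-45,0],[0,0,-0.06]],
  [[0,-45,0],[0,0,-0.06]],
])

```text
clock: 42.6
tool_pos: [0.4633, -0.1385, 0.2974]
tool_rot: [0.99, -0.138, -0.0, 0.0]
wrist_force: [0.5, 0.0, 0.3]
opening: 0.994
grasp_force: 0.0
```

>>> move_arm([
  [[0,-42,0],[0,0,-0.06]],
  [[0,-42,0],[0,0,-0.06]],
  [[0,-42,0],[0,0,-0.06]],
  [[0,-42,-10],[0,0,-0.06]],
  [[0,-42,-10],[0,0,-0.06]],
  [[0,-38,-10],[0,0,-0.06]],
  [[0,0,-10],[0,0,-0.06]],
  [[0,0,0],[0,0,0]],
  [[0,0,0],[0,0,0]],
  [[0,0,0],[0,0,0]],
], grip=60)

```text
clock: 43.85
tool_pos: [0.4639, -0.3839, 0.2585]
tool_rot: [0.941, -0.339, 0.001, 0.0]
wrist_force: [0.5, 0.9, -0.0]
opening: 0.704
grasp_force: 0.0
```

```bash
cat > dial.py <<'E'
from bench import r
from h import *
o=r.get_obs();print(st(o))
c=r.read_camera("wrist");cv2.imwrite("pics/d.png",c["img"][:,:,::-1])
P=cloud(c);Z=P[...,2];b=(abs(P[...,0]-.501)<.1)&(abs(P[...,1]+.385)<.1)
for lo,hi in ((.052,.068),(.099,.112)):
    m=b&(Z>lo)&(Z<hi);L=cv2.connectedComponentsWithStats(m.astype(np.uint8));k=1+np.argmax(L[2][1:,4])
    mm=L[1]==k;print(mm.sum(),np.nanmedian(Z[mm]),np.round(rect(c,mm,np.nanmedian(Z[mm])),1))
E
python3 dial.py
```

```text
t 43.85 tcp [ 463.9 -383.9  258.5] yawx -39.6 tilt [ 0.0008 -0.0008] j [ 0.83  0.2  -0.22  1.47  0.04  1.47 -1.65]
14533 0.06087810541340005 [ 501.2 -385.4  157.5  137.8    3.5]
871 0.10551687327581882 [ 501.2 -385.3   53.9   16.   140.3]
```

The bar is at 140.3°, so the dial held at 3 (1.50 rad). I grip it.

>>> move_arm([
  [[19,-0.7,-25],[0,0,0]],
  [[18.3,-0.7,-25],[0,0,0]],
  [[0,0,-35],[0,0,0]],
  [[0,0,-35],[0,0,0]],
  [[0,0,-30],[0,0,0]],
  [[0,0,-25],[0,0,0]],
  [[0,0,-22],[0,0,0]],
  [[0,0,-15],[0,0,0]],
  [[0,0,0],[0,0,0]],
  [[0,0,0],[0,0,0]],
])

```text
clock: 45.15
tool_pos: [0.5014, -0.3859, 0.0469]
tool_rot: [0.941, -0.34, 0.001, 0.0]
wrist_force: [0.5, -0.7, 0.6]
opening: 0.705
grasp_force: 0.0
```

>>> move_arm([
  [[0,0,0],[0,0,0]],
  [[0,0,0],[0,0,0]],
  [[0,0,0],[0,0,0]],
  [[0,0,0],[0,0,0]],
  [[0,0,0],[0,0,0]],
  [[0,0,0],[0,0,0]],
  [[0,0,0],[0,0,0]],
], grip=8)

```text
clock: 46.02
tool_pos: [0.5012, -0.3854, 0.0465]
tool_rot: [0.941, -0.34, 0.0, 0.0]
wrist_force: [-0.6, 1.6, 5.2]
opening: 0.174
grasp_force: 59.9
```

>>> move_arm([
  [[0,0,0],[0,0,0.15]],
  [[0,0,0],[0,0,0.15]],
  [[0,0,0],[0,0,0.15]],
  [[0,0,0],[0,0,0.15]],
  [[0,0,0],[0,0,0.15]],
  [[0,0,0],[0,0,0.15]],
  [[0,0,0],[0,0,0.15]],
  [[0,0,0],[0,0,0.15]],
  [[0,0,0],[0,0,0.15]],
  [[0,0,0],[0,0,0.15]],
])

```text
clock: 47.28
tool_pos: [0.5013, -0.3856, 0.0466]
tool_rot: [0.919, 0.395, 0.0, 0.001]
wrist_force: [-1.0, 1.2, 4.6]
opening: 0.174
grasp_force: 59.8
```

>>> move_arm([
  [[0,0,0],[0,0,0]],
  [[0,0,0],[0,0,0]],
])

```text
clock: 47.52
tool_pos: [0.5014, -0.3856, 0.0466]
tool_rot: [0.92, 0.393, 0.0, 0.0]
wrist_force: [-0.5, 1.9, 5.4]
opening: 0.175
grasp_force: 59.9
```

>>> move_arm([
  [[0,0,0],[0,0,0]],
  [[0,0,0],[0,0,0]],
  [[0,0,0],[0,0,0]],
  [[0,0,0],[0,0,0]],
  [[0,0,15],[0,0,0]],
  [[0,0,30],[0,0,0]],
  [[0,0,40],[0,0,0]],
  [[0,0,40],[0,0,0]],
  [[-15,0,40],[0,0,0]],
  [[-15,0,40],[0,0,0]],
], grip=60)

```text
clock: 48.78
tool_pos: [0.4706, -0.3853, 0.2534]
tool_rot: [0.92, 0.393, 0.0, 0.001]
wrist_force: [-0.5, -0.2, 0.3]
opening: 0.703
grasp_force: 0.0
```

```bash
python3 dial.py; python3 - <<'E'
from bench import r
from h import *
for n in("scene","side"):
    print(n);c=r.read_camera(n);comps(c);cv2.imwrite(f"pics/{n}9.png",c["img"][:,:,::-1])
E
```

```text
t 48.77 tcp [ 470.6 -385.3  253.4] yawx 46.3 tilt [ 0.0012 -0.0011] j [ 1.05  0.24 -0.5   1.45  0.12  1.47 -0.21]
14635 0.06081505805106413 [ 501.5 -384.3  157.4  137.6    3.5]
862 0.10555132728814609 [ 501.9 -384.5   54.9   16.    45.7]
scene
5 1843 h 0.0603 max 0.106 rgb [124 129 126] rect [ 511.  -379.1  159.1  141.4    4.1] px [239. 191.]
11 311 h 0.0194 max 0.024 rgb [109 107 111] rect [ 454.5 -155.6   93.1   54.9   93.3] px [307. 211.]
12 702 h 0.072 max 0.081 rgb [113 114 112] rect [ 750.  -288.7   65.3   32.3  146. ] px [201. 225.]
13 358 h 0.0194 max 0.023 rgb [138 137 143] rect [459.7  -1.2  92.7  53.8  93. ] px [348. 228.]
14 3360 h 0.1317 max 0.191 rgb [109 109 110] rect [713.  400.9  44.1  37.  101.5] px [440. 294.]
15 431 h 0.0195 max 0.023 rgb [145 143 150] rect [460.6 164.2  93.   54.6  84.8] px [399. 247.]
16 335 h 0.0179 max 0.022 rgb [140 118  93] rect [645.9  58.5  66.8  50.3   9.7] px [327. 266.]
17 4629 h 0.0638 max 0.078 rgb [141 126   5] rect [824.7  70.  203.4 124.5  84.5] px [286. 298.]
18 709 h 0.0257 max 0.031 rgb [133 111  85] rect [627.  166.2 110.9  50.9 179. ] px [366. 278.]
side
1 1300 h 0.1358 max 0.191 rgb [125 123 121] rect [698.  388.   35.2  33.2 168.8] px [317. 152.]
2 743 h 0.1163 max 0.157 rgb [92 92 92] rect [554.4 301.4  14.6   9.4  83.7] px [269. 182.]
3 4865 h 0.0638 max 0.077 rgb [150 136  55] rect [815.2  63.1 203.9 122.2  84.4] px [402. 243.]
4 868 h 0.0256 max 0.029 rgb [120 102  82] rect [620.5 161.6 107.2  54.7 179.4] px [303. 230.]
5 552 h 0.018 max 0.02 rgb [129 111  91] rect [639.2  53.9  63.9  52.5   9.9] px [320. 262.]
6 1252 h 0.0198 max 0.023 rgb [105 105 110] rect [ 447.1 -159.8   91.4   49.6   94.4] px [234. 362.]
7 2412 h 0.0743 max 0.081 rgb [102 104 103] rect [ 741.6 -294.8   68.5   47.2  147.2] px [432. 394.]
8 6417 h 0.0711 max 0.107 rgb [135 146 140] rect [ 483.7 -369.5   46.4   14.    51.1] px [283. 453.]
```

View pics/scene9.png

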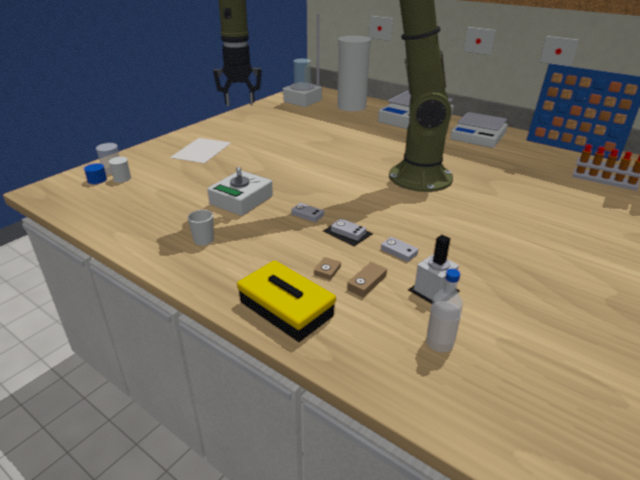

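Everything stands as it did at the start: gauge at (240,190), blocks at (307,211), (348,230) and (399,247), slabs at (327,267) and (366,279), and the probe back in its holder at (440,265). The dial bar is back at 46°, which is 0. Handing in.

```bash
python3 -c "
from bench import r
print(r.close_job())"
```

```text
the job is handed in; nothing more can be done
None
```

The job is handed in at about 49 s: dial set to 3, the mat block, slab2, slab4 and the mat block again each pressed about 6 mm in for about 2 s, the probe back in its holder, the dial back at 0, and nothing else shifted in the final camera check (no verdict was returned).

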